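# Mount the carrier plate on the index base and load its puck

## Task

Fit the carrier plate over the shaft and the anti-rotation pin of the index base and keep hold of it until it lies fully home on the base. Then load the sample puck into the plate's round pocket: put its edge under the retaining lip first, with the puck tilted, lay it flat on the pocket floor and let go. Do not move or knock over the bottles, the tools and the other things lying about.

Things in the scene. Friction and masses are not known exactly. Their poses are not given: they have to be found in the camera images.
- index_base: fixture fixed to the worktop: grey foot 158 x 84 x 10 mm (x -58 to +100 mm), on it a round steel drum 100 mm across about the origin and a 48 mm wide arm out to x = +94 mm, their flat tops (the seat) 40 mm above the worktop. Origin on the worktop on the shaft's axis; x along the arm, away from the pin, within 0.45 rad of straight away from the robot; z up. Stands left or right
- shaft_foot (a point): on the seat, at the foot of the index base's upright central shaft: 22 mm across, 50 mm tall above the seat, its top 7 mm coned down to 14 mm. Axes as index_base
- pin_foot (a point): on the seat, at the foot of the index base's upright anti-rotation pin, 38 mm from the shaft's axis toward index_base -x: 10 mm across, 22 mm tall, its top 4 mm coned down to 5 mm
- carrier_plate: loose aluminium plate 154 x 84 x 14 mm, 0.3 to 0.6 kg, lying flat. Origin on its underside at the centre of the bore (24 mm, right through); x toward the pocket; reaches x -54 to +100 mm, y -42 to +42 mm. Round the bore a square hub 36 x 36 mm (sides along x and y) rises 32 mm above the plate's top, to 46 mm above the underside: grip it there. Home: axes point as index_base's
- plate_pin_hole (a point): on the underside of the carrier plate, centre of the through hole for the pin, 12 mm across, 38 mm from the bore toward carrier_plate -x
- pocket_floor (a point): centre of the floor of the plate's round pocket, 56 mm from the bore toward +x, 5 mm above the underside; axes as carrier_plate. Pocket 64 mm across, 9 mm deep to the plate's top. A steel lip 50 mm wide, 4 mm thick on the plate's top at its +x end overhangs the outermost 7 mm of the pocket (edge 25 mm from the centre, 9 mm free height below), so a flat disc cannot go straight down
- sample_puck: loose steel disc 60 mm across, 5 mm thick, with an upright round stem in its middle, 20 mm across and 40 mm tall (its top 45 mm above the underside), 0.09 to 0.17 kg, standing on the worktop stem up, in the middle before or behind the white bottle. Origin at the centre of the underside, z along the stem. Its turn about z does not matter
- solvent_bottle: bystander, leave alone: upright white bottle with a blue cap, 52 mm across, 125 mm tall; stands in the middle, before or behind the puck. Origin under its centre
- adhesive_bottle: bystander, leave alone: upright dark bottle with a yellow cap, 40 mm across, 85 mm tall, toward the back. Origin under its centre
- vial_c: bystander, leave alone: clear vial with a white cap, 25 mm across, 50 mm tall, toward the back. Origin under its centre
- tape_roll: bystander, leave alone: roll of tape lying flat, 68 mm across, 19 mm tall, at the back right. Origin under its centre
- screwdriver: bystander, leave alone: screwdriver with red handle lying at the far left, 157 mm long along its y, 19 mm tall
- tweezers: bystander, leave alone: tweezers lying at the far right, 135 mm long along their x, 10 mm tall

How it is judged:
On the way:
1. the carrier plate is home on the index base: over shaft and pin, flat on the seat (horizontal distance between carrier_plate and shaft_foot below 0.0025 m and horizontal distance between plate_pin_hole and pin_foot below 0.004 m and z of carrier_plate in the frame of shaft_foot between -0.002 and 0.002 m and angle between carrier_plate's own z axis and vertical below 0.03 rad), for 0.2 s.
At the end, for the whole second after the job is handed in: Plate on the seat over shaft and pin (height within 2 mm, bore within 2.5 mm, pin hole within 4 mm, tilt under 0.03 rad); puck flat in the pocket under the lip (height within 2 mm of the floor, within 4 mm of the centre, tilt under 0.05 rad); both at rest (all of step 1 and horizontal distance between sample_puck and pocket_floor below 0.004 m and z of sample_puck in the frame of pocket_floor between -0.002 and 0.002 m and angle between sample_puck's own z axis and vertical below 0.05 rad and linear speed of each of carrier_plate, sample_puck below 0.02 m/s); the robot touches nothing.
It fails at once if a bystander is moved more than 25 mm (distance of any of solvent_bottle, adhesive_bottle, vial_c, tape_roll, screwdriver, tweezers from where it was at the start of the episode above 0.025 m).
It fails at once if an upright bottle or vial is tipped over (angle between any of solvent_bottle, adhesive_bottle, vial_c's own z axis and vertical above 0.6 rad).
It fails at once if the carrier plate is let go over the index base while still more than 10 mm above its seat (horizontal distance between carrier_plate and shaft_foot below 0.05 m and z of carrier_plate in the frame of shaft_foot above 0.01 m and contact force between the fingers and carrier_plate below 0.05 N).
It also fails if it takes over 61 s, if anything falls off the work surface, if the arm or the gripper's body presses on something with over 40 N, if the wrist force passes 120 N, or if a joint passes its speed limit or range.

## Robot

A 6-joint arm with a two-finger parallel gripper is mounted at the origin on a cart in front of the work surface, level with it; the furniture and walls round the work are solid. World frame = base frame: x ahead of the robot, y to its left, z up, the work surface at z = 0. Lengths are in m, angles in rad, forces in N, time in s.
With the tool pointing down it reaches from about 0.25 to 0.725 m from the base axis. Payload 4 kg.
Tool frame: the origin (TCP) lies at the very end of the fingers, on their centre line; the grasp point (between the pads) lies 19 mm behind it; x points along the fingers, z is the direction in which the jaws open and shut, and the axes are right-handed (so a half turn about x gives the same grasp; the last joint's range is limited). The gripper opens to 85 mm and grips with 20 to 120 N. Pads are 22 mm wide; open, the fingers measure 114 mm over their backs; the gripper's body (76 mm by 85 mm) begins 54 mm behind the grasp point. The pads swing forward as they close: fully open they stand 13 mm farther back than shut.
Start: joints at [-1.152, 0.241, 0.005, 1.335, 0, 1.571], TCP at [0.203, -0.457, 0.203] pointing down, gripper open.
Joint ranges: [-2.72, 2.72], [-1.05, 1.87], [-1.09, 1.28], [-1.99, 2.15], [-1.42, 1.44], [-3.14, 3.14]. Speed limits (rad/s): [2.79, 2.79, 3.14, 3.14, 3.14, 3.14].

## Interface

Orientations are given as a unit quaternion [x, y, z, w].
In Python, from workcell import bot gives the robot as it stands.
- The arm moves only by the tool step_arm, never from a script. Its argument "series" is a list of rows, each an object of numbers: "x", "y", "z": the shift along the world's x, y, z in cm; "twist": the turn about the world's z in degrees; "jaw": the finger opening in cm, from 0 to 8.54. In form: [{"x": .., "y": .., "z": .., "twist": .., "jaw": ..}, ...]. A call has 1 to 10 rows; each row is the pose to reach, as a shift and turn from the pose measured when the call began; what a row does not reach only later rows make up. A row lasts 1/12 s, in which the tool goes at most 41.7 mm and 7.16 degrees, less where a joint would pass 70% of its speed; a pose out of reach is approached as far as the arm can. A call with a gripper value outside its range is refused whole. The fingers move at their own pace and stop on an object; the grip force is fixed at half the most. Time passes only in rows, so rows that repeat a pose let the fingers close. It gives the time, the measured TCP pose, the force and the opening at its end, in the units of the state.
- bot.get_obs(): the state, without advancing time (a new reading comes with each control period).
- bot.camera(name): name is "scene" or "top"; returns (picture, depth): 400x640x3 uint8, red, green, blue; 400x640 float32, m along the optical axis (not along the pixel's ray), 0 where there is no reading.
- bot.camera_info(name): a dict with "camera_matrix" (3x3 intrinsics, pixels), "D" ([k1, k2, p1, p2, k3] as OpenCV has them; the pictures are not rectified), "R" (3x3) and "t" (3): a world point X has camera coordinates R X + t. Camera axes: x right, y down, z forward; pixel columns grow to the right and rows downward; lengths in m; the calibration is good to about 2 mm. A picture is of the moment at which its call begins. camera_info takes no time and is no camera call.
- bot.job_done(): hands the job in, once; it reports no verdict.
The state is a dict: "clock": time; "joint_pos": joint angles; "joint_vel": joint speeds; "tau": joint torques, N m; "eef_pos": TCP position; "tool_rot": TCP orientation; "ft_force": force on the tool from outside, world axes, zero at the start; "ft_torque": the same for the moment, N m; "grip_width": finger opening in m.
Only numpy, scipy, OpenCV 4.12 (cv2) and the standard library are available. Lean on these libraries where they do the work, as an engineer would, in place of code of your own. Each camera call takes 0.05 s, during which the arm holds its last target.

## Working session

There is one attempt and no reset: what is moved stays moved. The work goes in short steps, Python scripts to look and compute and a tool call to move; the robot and the scene stay as the last step left them, time stands still between calls to the robot, and variables do not carry over. Pictures are saved under pics/ and viewed, and the job is handed in when it is done.

Besides the shell and the picture viewer there is one more tool, called by a JSON object that holds its "fn" and its "kwargs", one argument or row to a line. step_arm: Moves the arm, as the interface text tells. Its arguments: {"type":"object","properties":{"series":{"type":"array","items":{"type":"object","properties":{"x":{"type":"number"},"y":{"type":"number"},"z":{"type":"number"},"twist":{"type":"number"},"jaw":{"type":"number"}}}}},"required":["series"]}

```bash
mkdir -p pics; ls; python3 - <<'E'
from workcell import bot
import cv2,numpy as np
for n in ("scene","top"):
    p,d=bot.camera(n); i=bot.camera_info(n)
    cv2.imwrite(f"pics/{n}0.png",p[:,:,::-1]); np.savez(f"{n}0.npz",p=p,d=d)
    print(n,i)
o=bot.get_obs(); print(o)
E
```

```text
pics
scene {'camera_matrix': array([[400.63044258,   0.        , 322.42750559],
       [  0.        , 400.63044258, 198.25902568],
       [  0.        ,   0.        ,   1.        ]]), 'D': array([-0.04799401,  0.        ,  0.        ,  0.        ,  0.        ]), 'R': array([[-0.72584647, -0.68785332, -0.00217014],
       [-0.31430313,  0.33446648, -0.8884513 ],
       [ 0.61185002, -0.64419716, -0.45896577]]), 't': array([0.34787342, 0.2150802 , 0.70653293])}
top {'camera_matrix': array([[423.89144346,   0.        , 322.5053325 ],
       [  0.        , 423.89144346, 188.65752635],
       [  0.        ,   0.        ,   1.        ]]), 'D': array([0.01239869, 0.        , 0.        , 0.        , 0.        ]), 'R': array([[ 0.02141519, -0.99961712,  0.01752167],
       [-0.99008397, -0.02363818, -0.13847372],
       [ 0.13883488, -0.01438248, -0.9902111 ]]), 't': array([-0.03334225,  0.49185156,  1.05064294])}
{'clock': 0.1, 'joint_pos': array([-1.15201793e+00,  2.41326321e-01,  3.84193016e-03,  1.33519655e+00,
        2.60510235e-05,  1.57076262e+00]), 'joint_vel': array([-9.55209536e-05, -1.43409890e-03,  2.47932612e-03, -1.43211495e-03,
       -2.21083429e-04, -1.63429763e-03]), 'tau': array([-3.11975118e-04, -3.73138547e+01,  2.53009665e+01,  1.08446355e-02,
       -5.18372212e-05, -1.25397953e-06]), 'eef_pos': array([ 0.20307567, -0.4562177 ,  0.20210119]), 'tool_rot': array([ 0.38550829,  0.59357027, -0.38476697,  0.59246272]), 'ft_force': array([ 0.28603581,  0.16174701, -0.17666332]), 'ft_torque': array([-0.01713077,  0.04705448, -0.0217816 ]), 'grip_width': 0.0852613721521582}
```

View pics/scene0.png

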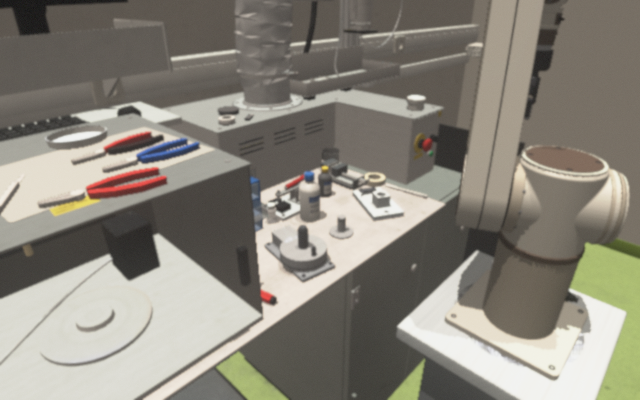

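View pics/top0.png

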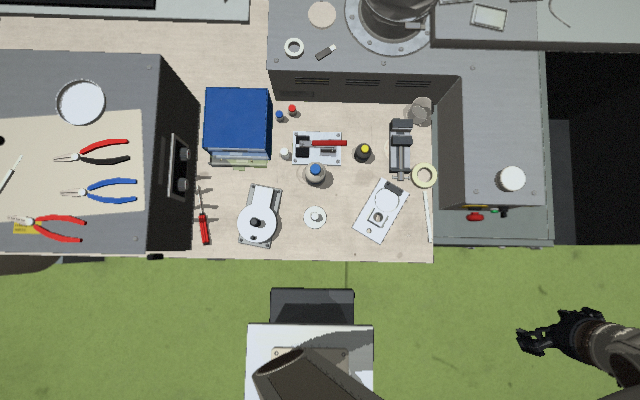

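```bash
python3 - <<'E'
import cv2,numpy as np
p=np.load("top0.npz")["p"][:,:,::-1]
cv2.imwrite("pics/topz.png",cv2.resize(p[150:260,190:450],(780,330),interpolation=cv2.INTER_CUBIC))
p=np.load("scene0.npz")["p"][:,:,::-1]
cv2.imwrite("pics/scenez.png",cv2.resize(p[160:310,240:450],(784,560),interpolation=cv2.INTER_CUBIC))
E
```

```text
(no output)
```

View pics/topz.png

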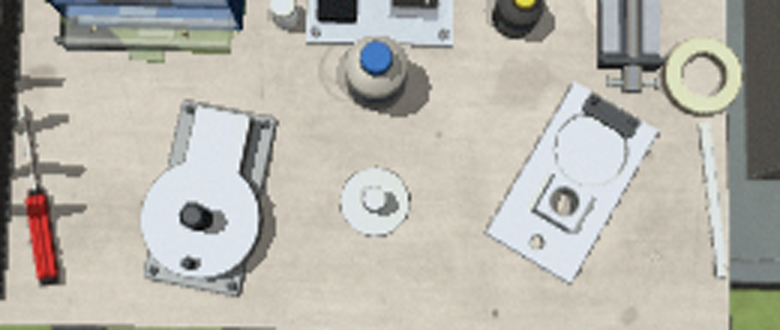

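View pics/scenez.png

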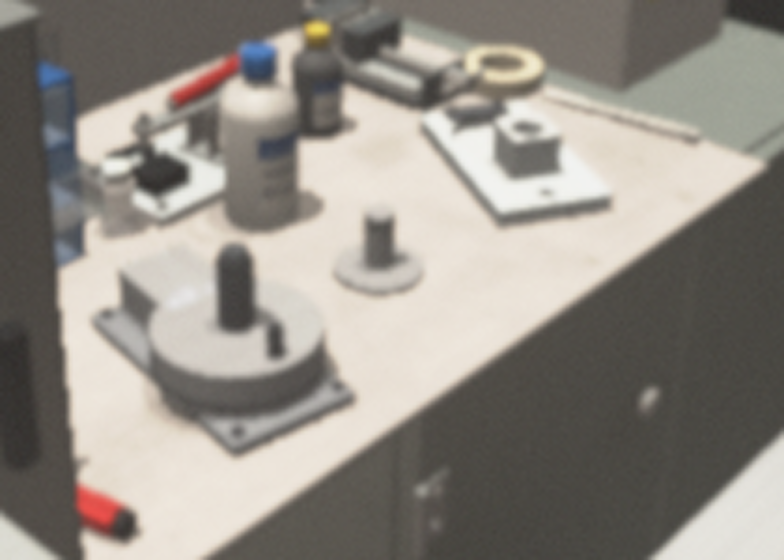

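```bash
cat > h.py <<'E'
import cv2,numpy as np
from workcell import bot
def ray(n,uv,z):
    i=bot.camera_info(n);R,t=i["R"],i["t"]
    q=cv2.undistortPoints(np.array(uv,float).reshape(-1,1,2),i["camera_matrix"],i["D"]).reshape(-1,2)
    d=np.c_[q,np.ones(len(q))]@R; c=-R.T@t
    return c+d*((z-c[2])/d[:,2])[:,None]
def proj(n,X):
    i=bot.camera_info(n)
    return cv2.projectPoints(np.array(X,float).reshape(-1,1,3),cv2.Rodrigues(i["R"])[0],i["t"],i["camera_matrix"],i["D"])[0].reshape(-1,2)
def cloud(n,d):
    i=bot.camera_info(n);v,u=np.mgrid[:400,:640]
    q=cv2.undistortPoints(np.c_[u.ravel(),v.ravel()].astype(float).reshape(-1,1,2),i["camera_matrix"],i["D"]).reshape(-1,2)
    P=np.c_[q,np.ones(len(q))]*d.reshape(-1,1)
    return ((P-i["t"])@i["R"]).reshape(400,640,3)
E
python3 - <<'E'
from h import *
f=np.load("top0.npz");p,d=f["p"],f["d"]
X=cloud("top",d);z=X[:,:,2]
def at(u,v): return X[v,u].round(4)
for n,(u,v) in dict(table=(340,240),drum=(250,235),arm=(262,195),puck=(308,222),plate=(365,225),hub=(370,214)).items(): print(n,at(u,v),p[v,u])
hsv=cv2.cvtColor(p,cv2.COLOR_RGB2HSV)
m=((hsv[:,:,2]>205)&(hsv[:,:,1]<25)).astype(np.uint8)
n,l,s,c=cv2.connectedComponentsWithStats(m)
for k in range(1,n):
    if s[k,4]>60 and 190<c[k,0]<450 and 150<c[k,1]<260: print(k,s[k],c[k])
cv2.imwrite("pics/m.png",cv2.resize(m[150:260,190:450]*255,(780,330),interpolation=0))
E
```

```text
table [ 0.3637 -0.0711 -0.0008] [198 190 176]
drum [0.3705 0.1568 0.0389] [221 227 234]
arm [0.4718 0.1308 0.0403] [221 228 235]
puck [0.4081 0.0132 0.0064] [221 228 229]
plate [ 0.4034 -0.1344  0.0121] [220 227 234]
hub [ 0.4316 -0.1465  0.0183] [166 176 167]
226 [ 291  128  122  116 3020] [357.14768212 189.16423841]
327 [415 145  17  19 122] [423.54918033 153.91803279]
453 [ 209  172   67   70 1773] [251.71122391 209.6108291 ]
454 [245 173  27  14  82] [259.62195122 179.8902439 ]
516 [203 187  19  18  90] [212.82222222 196.26666667]
531 [421 188  12  54 258] [428.38372093 213.31007752]
625 [303 205  39  28 512] [319.71679688 217.4453125 ]
738 [352 232  15  25 116] [359.71551724 243.22413793]
743 [209 234  22  24 161] [219.86956522 247.01242236]
778 [275 241  43  19 281] [299.75800712 252.72597865]
779 [316 240  23  21 133] [326.10526316 252.62406015]
816 [231 246  28  13 166] [245.60240964 252.5       ]
866 [373 252  27  10  77] [386.05194805 258.54545455]
```

View pics/m.png

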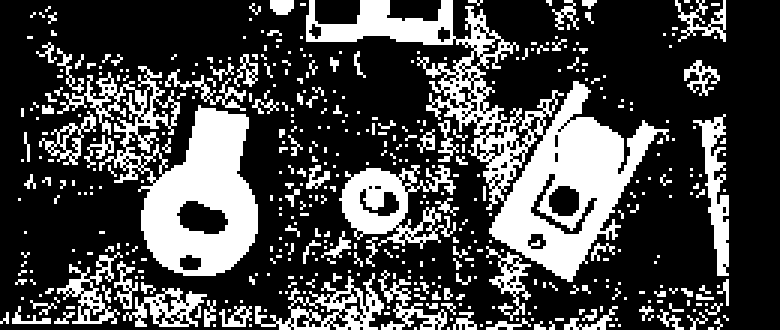

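```bash
python3 - <<'E'
from h import *
f=np.load("top0.npz");p=f["p"].astype(int)
m=((p[:,:,2]>p[:,:,0]-3)&(p[:,:,2]>185)).astype(np.uint8)
cv2.imwrite("pics/m2.png",cv2.resize(m[150:260,190:450]*255,(780,330),interpolation=0))
n,l,s,c=cv2.connectedComponentsWithStats(m)
def comp(u,v): return (l==l[v,u]).astype(np.uint8)
def cont(mm): 
    return max(cv2.findContours(mm,cv2.RETR_EXTERNAL,cv2.CHAIN_APPROX_NONE)[0],key=cv2.contourArea).reshape(-1,2)
# base
b=comp(250,235); C=ray("top",cont(b),0.04)
sel=C[C[:,0]<0.40]  # drum lower half
(cx,cy),r=cv2.minEnclosingCircle(sel[:,:2].astype(np.float32)); print("drum enc",cx,cy,r)
A=np.c_[2*sel[:,:2],np.ones(len(sel))];q=np.linalg.lstsq(A,(sel[:,:2]**2).sum(1),rcond=None)[0];print("drum ls",q[:2],np.sqrt(q[2]+q[0]**2+q[1]**2))
Xm=np.argwhere(b)[:,::-1];W=ray("top",Xm,0.04)
print('base extents',C.min(0),C.max(0))
arm=W[W[:,0]>0.455];print("arm centroid",arm.mean(0));print(cv2.minAreaRect(arm[:,:2].astype(np.float32)))
# puck
k=comp(308,222);C=ray("top",cont(k),0.005);A=np.c_[2*C[:,:2],np.ones(len(C))];q=np.linalg.lstsq(A,(C[:,:2]**2).sum(1),rcond=None)[0];print("puck",q[:2],np.sqrt(q[2]+q[0]**2+q[1]**2))
# plate
k=comp(365,225);C=ray("top",cont(k),0.014);print("plate",cv2.minAreaRect(C[:,:2].astype(np.float32)), cv2.boxPoints(cv2.minAreaRect(C[:,:2].astype(np.float32))))
E
```

```text
drum enc 0.3936685025691986 0.14289017021656036 0.04802810773253441
drum ls [0.39999691 0.14344063] 0.047276096714380544
base extents [0.35051377 0.09500134 0.04      ] [0.49706168 0.1909424  0.04      ]
arm centroid [0.47442337 0.13079712 0.04      ]
((0.4728100597858429, 0.1301403045654297), (0.045686058700084686, 0.04192529246211052), 80.07968139648438)
puck [ 0.42223475 -0.0029915 ] 0.027896299411339958
plate ((0.4434204399585724, -0.17422623932361603), (0.08382593840360641, 0.153837189078331), 60.273033142089844) [[ 0.3558412  -0.17248195]
 [ 0.48943314 -0.24876481]
 [ 0.53099966 -0.17597052]
 [ 0.39740774 -0.09968767]]
```

View pics/m2.png

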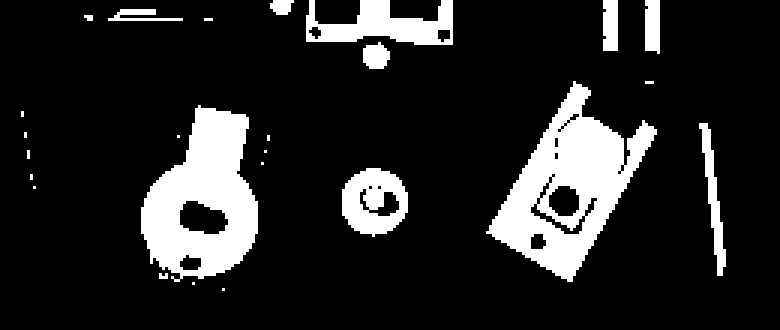

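```bash
cat >> h.py <<'E'
def loc(o,a,pts):
    a=np.radians(a);R=np.array([[np.cos(a),-np.sin(a),0],[np.sin(a),np.cos(a),0],[0,0,1]])
    return np.array(o)+np.array(pts,float)@R.T
def circ(x,y,z,r): 
    t=np.linspace(0,2*np.pi,60);return np.c_[x+r*np.cos(t),y+r*np.sin(t),0*t+z]
def zoom(n,p,u0,v0,w,h,s,curves,fn):
    im=cv2.resize(p[v0:v0+h,u0:u0+w,::-1],(w*s,h*s),interpolation=cv2.INTER_CUBIC)
    for c,col in curves:
        q=((proj(n,c)-[u0,v0]+.5)*s).round().astype(np.int32)
        cv2.polylines(im,[q.reshape(-1,1,2)],False,col,1)
    cv2.imwrite(fn,im)
E
cat > ov.py <<'E'
from h import *
import sys
B=([0.3995,0.143,0],-9.5);P=([0.4235,-0.1628,0],-29.7)
def curves():
    g=(0,255,0);r=(0,0,255);L=[]
    L+=[(loc(*B,circ(0,0,.04,.05)),g),(loc(*B,circ(0,0,.09,.007)),r),(loc(*B,circ(0,0,.04,.011)),r),(loc(*B,circ(-.038,0,.062,.0025)),r),(loc(*B,circ(-.038,0,.04,.005)),r)]
    L+=[(loc(*B,[[.04,.024,.04],[.094,.024,.04],[.094,-.024,.04],[.04,-.024,.04]]),g)]
    L+=[(loc(*P,[[-.054,-.042,.014],[.1,-.042,.014],[.1,.042,.014],[-.054,.042,.014],[-.054,-.042,.014]]),g)]
    L+=[(loc(*P,[[-.018,-.018,.046],[.018,-.018,.046],[.018,.018,.046],[-.018,.018,.046],[-.018,-.018,.046]]),r)]
    L+=[(loc(*P,circ(0,0,.046,.012)),r),(loc(*P,circ(-.038,0,.014,.006)),r),(loc(*P,circ(.056,0,.014,.032)),r)]
    L+=[(circ(.4222,-.003,.005,.03),g),(circ(.4222,-.003,.045,.01),r)]
    return L
if __name__=="__main__":
    t=np.load("top0.npz")["p"];s=np.load("scene0.npz")["p"]
    zoom("top",t,225,170,80,85,7,curves(),"pics/o1.png");zoom("top",t,345,165,75,85,7,curves(),"pics/o2.png")
    zoom("scene",s,255,180,160,110,5,curves(),"pics/o3.png")
E
python3 ov.py
```

```text
(no output)
```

View pics/o1.png

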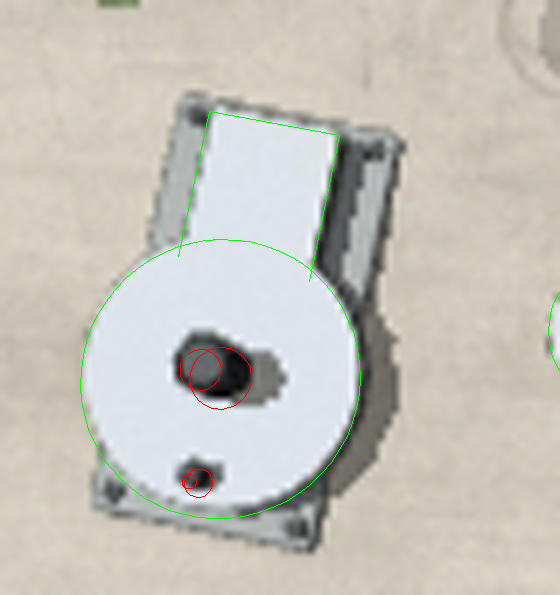

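View pics/o2.png

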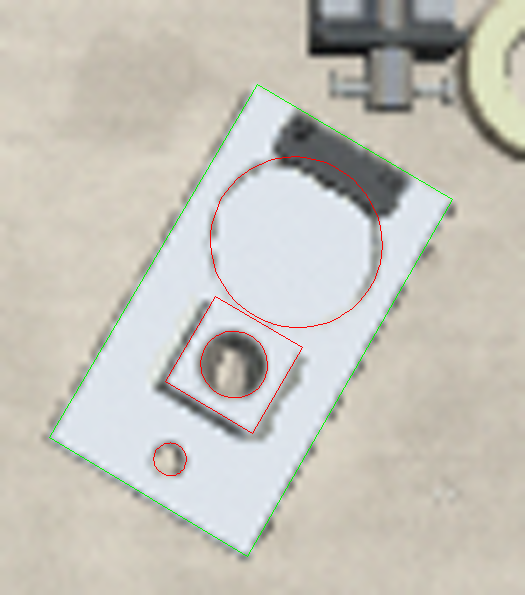

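View pics/o3.png

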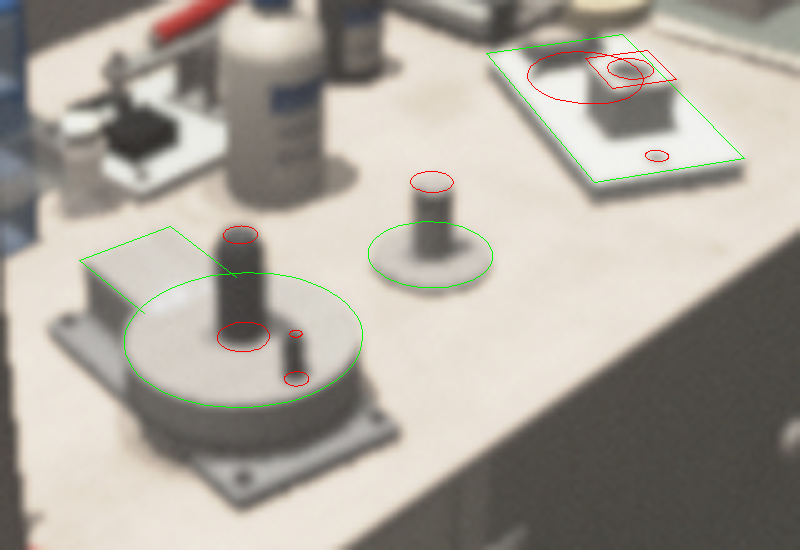

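```bash
python3 - <<'E'
from ov import *
s=np.load("scene0.npz")["p"].mean(2);t=np.load("top0.npz")["p"].mean(2)
for v in (232,236,240): print(v,s[v,294:314].round().astype(int))
for z in (.06,.07,.08): print(z,proj("scene",loc(*B,[[0,0,z]])))
for v in (248,250,252): print(v,s[v,306:320].round().astype(int))
for z in (.045,.05,.055): print(z,proj("scene",loc(*B,[[-.038,0,z]])))
print("top"); 
for v in range(214,232): print(v,t[v,246:268].round().astype(int))
print()
for v in range(232,244): print(v,t[v,246:260].round().astype(int))
print(proj("top",loc(*B,[[0,0,.083],[0,0,.04],[-.038,0,.058],[-.038,0,.04]])))
E
```

```text
232 [208 207 197 165 113  76  67  68  69  68  67  68  80 119 176 209 218 220
 219 221]
236 [216 218 211 179 120  78  70  68  65  67  66  66  71 100 151 193 209 211
 212 213]
240 [209 208 203 181 128  82  71  67  66  65  66  64  71  99 147 188 206 207
 209 209]
0.06 [[302.87527132 238.7346016 ]]
0.07 [[302.75439406 234.65981982]]
0.08 [[302.63234547 230.5384474 ]]
248 [132 160 185 191 174 137  98  81  89 125 173 201 211 211]
250 [197 203 206 204 183 137  91  73  79 118 168 201 211 212]
252 [206 206 205 202 187 145  98  73  75 106 157 193 208 211]
0.045 [[313.70752439 253.14620286]]
0.05 [[313.67684198 251.10734563]]
0.055 [[313.64600315 249.0564882 ]]
top
214 [228 228 228 228 228 229 229 229 227 228 228 228 228 228 227 227 227 228
 227 228 228 227]
215 [228 228 227 229 228 228 228 227 228 227 228 227 227 228 228 228 229 228
 229 228 228 228]
216 [227 229 227 229 228 226 228 227 227 228 228 228 228 228 228 227 226 228
 226 227 228 228]
217 [227 227 228 228 228 227 154 149 149 151 220 227 226 227 227 228 227 228
 228 228 228 228]
218 [229 226 229 228 226 156  69  74  72  63 103 147 228 
[... 1434 characters left out ...]
 227 227 228 227 228 227]
235 [228 228 227 228 227 226 152 185 229 229 229 226 228 226]
236 [227 228 228 227 192 120  76  80 116 146 150 227 227 228]
237 [228 227 227 226 145  92  96  51  27  82 126 227 227 227]
238 [228 227 227 225 132  70  80  40  24  90 120 228 228 229]
239 [227 227 228 229 216 163  77  43  65 115 218 228 227 228]
240 [166 192 227 228 227 220 213 214 216 218 227 229 227 228]
241 [176 184 182 152 199 229 229 228 228 226 227 227 228 227]
242 [185 185 183 176 188 166 152 146 164 182 191 185 150 136]
243 [169 181 184 187 181 173 173 171 175 179 164 164 154  93]
[[253.50153946 222.4541518 ]
 [255.96282886 223.47377655]
 [251.72516785 238.28864142]
 [252.79063684 238.45104096]]
```

```bash
python3 - <<'E'
from workcell import bot
import numpy as np
from scipy.spatial.transform import Rotation as R
o=bot.get_obs();M=R.from_quat(o["tool_rot"]).as_matrix();print(M.round(3));a=np.degrees(np.arctan2(M[1,2],M[0,2]));print(a,(60.3-a+90)%180-90)
print((np.array([.4235,-.1628,.018])-o["eef_pos"])*100,o["joint_pos"])
E
```

```text
[[-0.001  0.914  0.407]
 [ 0.002  0.407 -0.914]
 [-1.     0.    -0.002]]
-66.00383408943185 -53.69616591056814
[ 22.0424332   29.34176986 -18.41011854] [-1.15201793e+00  2.41326321e-01  3.84193016e-03  1.33519655e+00
  2.60510235e-05  1.57076262e+00]
```

{"fn": "step_arm", "kwargs": {
  "series": [
    {"x": 2,"y": 3,"z": 0,"twist": 7,"jaw": 8.5},
    {"x": 5,"y": 6,"z": 0,"twist": 14,"jaw": 8.5},
    {"x": 7,"y": 9,"z": 0,"twist": 21,"jaw": 8.5},
    {"x": 9,"y": 12,"z": 0,"twist": 28,"jaw": 8.5},
    {"x": 11,"y": 15,"z": 0,"twist": 35,"jaw": 8.5}
  ]
}}

```text
clock: 0.52
eef_pos: [0.3134, -0.3045, 0.2016]
tool_rot: [0.188, 0.683, -0.187, 0.681]
ft_force: [0.4, -1.1, 0.3]
grip_width: 0.0851
```

```bash
cat > st.py <<'E'
from workcell import bot
import numpy as np
from scipy.spatial.transform import Rotation as R
o=bot.get_obs();M=R.from_quat(o["tool_rot"]).as_matrix()
yaw=np.degrees(np.arctan2(M[1,2],M[0,2]))
if __name__=="__main__": print(o["clock"],o["eef_pos"].round(4),"yaw",yaw.round(2),"j",o["joint_pos"].round(3),o["ft_force"].round(2),o["grip_width"])
E
python3 st.py
```

```text
0.5167 [ 0.3134 -0.3045  0.2016] yaw -30.69 j [-0.771  0.119 -0.148  1.307 -0.     1.336] [ 0.37 -1.11  0.26] 0.0850531189363351
```

{"fn": "step_arm", "kwargs": {
  "series": [
    {"x": 2,"y": 3,"z": 0,"twist": 7},
    {"x": 4,"y": 6,"z": 0,"twist": 14},
    {"x": 6,"y": 9,"z": 0,"twist": 21},
    {"x": 8,"y": 11,"z": 0,"twist": 28},
    {"x": 10,"y": 13,"z": -1,"twist": 35},
    {"x": 11,"y": 14.2,"z": -3,"twist": 42},
    {"x": 11,"y": 14.2,"z": -5,"twist": 49},
    {"x": 11,"y": 14.2,"z": -7,"twist": 56},
    {"x": 11,"y": 14.2,"z": -9,"twist": 63},
    {"x": 11,"y": 14.2,"z": -11,"twist": 70}
  ]
}}

```text
$.series[0]: bad value
```

```bash
python3 st.py
```

```text
0.5167 [ 0.3134 -0.3045  0.2016] yaw -30.69 j [-0.771  0.119 -0.148  1.307 -0.     1.336] [ 0.37 -1.11  0.26] 0.0850531189363351
```

Every row needs the jaw value.

{"fn": "step_arm", "kwargs": {
  "series": [
    {"x": 2,"y": 3,"z": 0,"twist": 7,"jaw": 8.5},
    {"x": 4,"y": 6,"z": 0,"twist": 14,"jaw": 8.5},
    {"x": 6,"y": 9,"z": 0,"twist": 21,"jaw": 8.5},
    {"x": 8,"y": 11,"z": 0,"twist": 28,"jaw": 8.5},
    {"x": 10,"y": 13,"z": -1,"twist": 35,"jaw": 8.5},
    {"x": 11,"y": 14.2,"z": -3,"twist": 42,"jaw": 8.5},
    {"x": 11,"y": 14.2,"z": -5,"twist": 49,"jaw": 8.5},
    {"x": 11,"y": 14.2,"z": -7,"twist": 56,"jaw": 8.5},
    {"x": 11,"y": 14.2,"z": -9,"twist": 63,"jaw": 8.5},
    {"x": 11,"y": 14.2,"z": -11,"twist": 70,"jaw": 8.5}
  ]
}}

```text
clock: 1.35
eef_pos: [0.4231, -0.1621, 0.0904]
tool_rot: [-0.24, 0.666, 0.24, 0.664]
ft_force: [-0.8, -0.1, 0.4]
grip_width: 0.0853
```

```bash
python3 st.py
```

```text
1.35 [ 0.4231 -0.1621  0.0904] yaw 39.7 j [-0.364  0.237 -0.31   1.027 -0.002  0.514] [-0.82 -0.09  0.42] 0.08532512590349771
```

{"fn": "step_arm", "kwargs": {
  "series": [
    {"x": 0,"y": -0.1,"z": 0,"twist": 7,"jaw": 8.5},
    {"x": 0,"y": -0.1,"z": 0,"twist": 14,"jaw": 8.5},
    {"x": 0,"y": -0.1,"z": -1,"twist": 20.6,"jaw": 8.5},
    {"x": 0,"y": -0.1,"z": -3,"twist": 20.6,"jaw": 8.5},
    {"x": 0,"y": -0.1,"z": -5,"twist": 20.6,"jaw": 8.5},
    {"x": 0,"y": -0.1,"z": -6.5,"twist": 20.6,"jaw": 8.5},
    {"x": 0,"y": -0.1,"z": -7.2,"twist": 20.6,"jaw": 8.5},
    {"x": 0,"y": -0.1,"z": -7.2,"twist": 20.6,"jaw": 8.5}
  ]
}}

```text
clock: 2.02
eef_pos: [0.4213, -0.1624, 0.0166]
tool_rot: [-0.354, 0.614, 0.356, 0.609]
ft_force: [-0.1, -0.2, 0.6]
grip_width: 0.0853
```

{"fn": "step_arm", "kwargs": {
  "series": [
    {"x": 0,"y": 0,"z": 0,"twist": 0,"jaw": 5},
    {"x": 0,"y": 0,"z": 0,"twist": 0,"jaw": 3},
    {"x": 0,"y": 0,"z": 0,"twist": 0,"jaw": 2},
    {"x": 0,"y": 0,"z": 0,"twist": 0,"jaw": 2},
    {"x": 0,"y": 0,"z": 0,"twist": 0,"jaw": 2},
    {"x": 0,"y": 0,"z": 0,"twist": 0,"jaw": 2},
    {"x": 0,"y": 0,"z": 0,"twist": 0,"jaw": 2}
  ]
}}

```text
clock: 2.6
eef_pos: [0.4229, -0.1621, 0.0178]
tool_rot: [-0.355, 0.612, 0.356, 0.61]
ft_force: [0.5, 2.2, 5.6]
grip_width: 0.0198
```

```bash
python3 st.py; python3 - <<'E'
from ov import *
t,_=bot.camera("top");s,_=bot.camera("scene")
zoom("top",t,345,165,75,85,7,[],"pics/g1.png")
zoom("scene",s,320,150,120,90,6,[],"pics/g2.png")
E
```

```text
2.6 [ 0.4229 -0.1621  0.0178] yaw 60.32 j [-0.365  0.327 -0.408  0.838 -0.001  0.153] [0.45 2.18 5.64] 0.01980964285420278
```

View pics/g2.png

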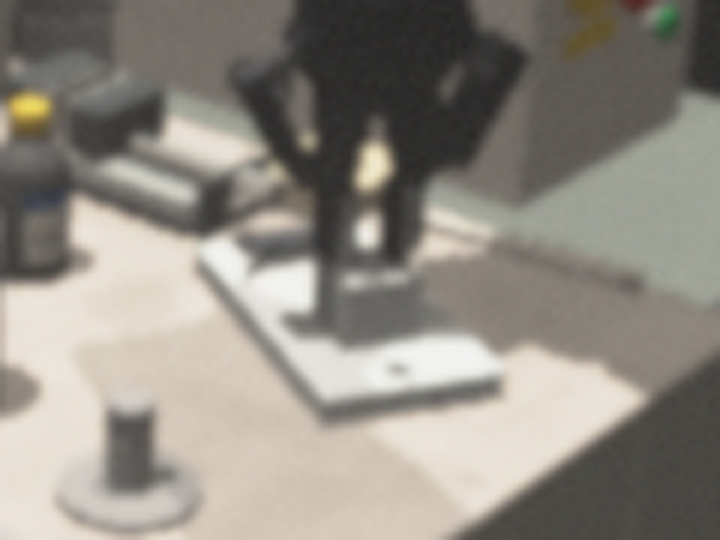

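View pics/g1.png

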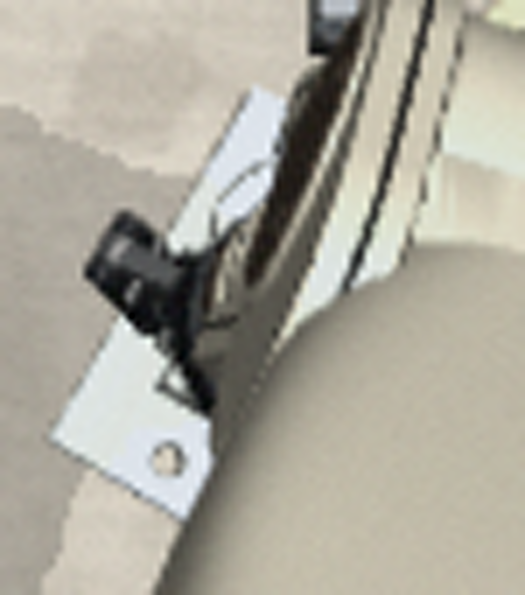

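{"fn": "step_arm", "kwargs": {
  "series": [
    {"x": 0,"y": 0,"z": 0,"twist": 0,"jaw": 0},
    {"x": 0,"y": 0,"z": 0,"twist": 0,"jaw": 0},
    {"x": 0,"y": 0,"z": 0,"twist": 0,"jaw": 0},
    {"x": 0,"y": 0,"z": 0,"twist": 0,"jaw": 0}
  ]
}}

```text
clock: 3.03
eef_pos: [0.4224, -0.1622, 0.0176]
tool_rot: [-0.355, 0.613, 0.356, 0.61]
ft_force: [-0.0, 0.2, 0.7]
grip_width: -0.0002
```

```bash
python3 st.py; python3 - <<'E'
from ov import *
s,d=bot.camera("scene");np.savez("g.npz",p=s,d=d)
zoom("scene",s,345,165,60,55,12,[],"pics/g3.png")
E
```

```text
3.0333 [ 0.4224 -0.1622  0.0176] yaw 60.32 j [-0.365  0.327 -0.409  0.838 -0.002  0.153] [-0.02  0.17  0.7 ] -0.00015113032673631067
```

View pics/g3.png

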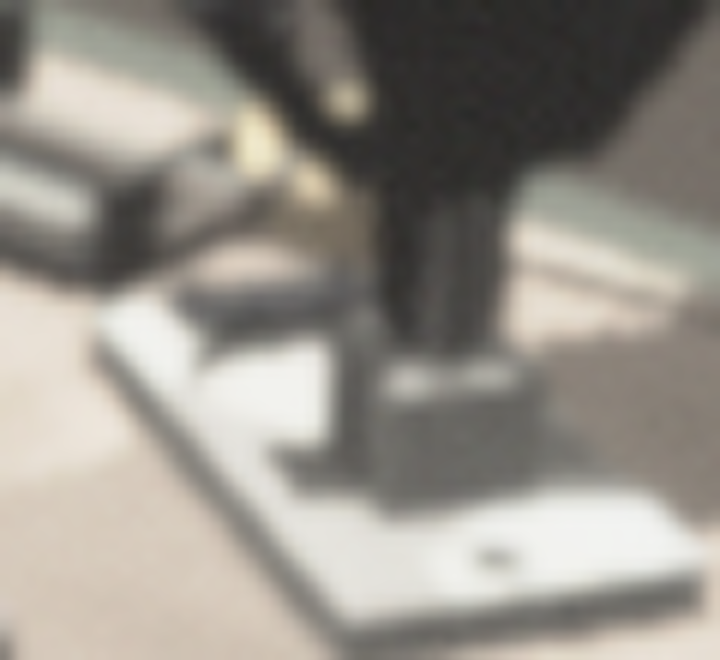

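```bash
python3 - <<'E'
from ov import *
f=np.load("g.npz");X=cloud("scene",f["d"])
def zz(zx,zy):
    u,v=345+zx/12,165+zy/12;print((zx,zy),X[int(v),int(u)].round(3))
for y in range(150,520,24): zz(440,y)
print()
for y in (380,400,420,440): 
  for x in (340,370,400,460,520): zz(x,y)
f=np.load("scene0.npz");X=cloud("scene",f["d"])
print("orig")
for v in range(180,200): print(v,X[v,381].round(3),f["p"][v,381])
E
```

```text
(440, 150) [ 0.416 -0.149  0.099]
(440, 174) [ 0.417 -0.151  0.093]
(440, 198) [ 0.415 -0.149  0.088]
(440, 222) [ 0.416 -0.151  0.082]
(440, 246) [ 0.417 -0.152  0.076]
(440, 270) [ 0.417 -0.153  0.07 ]
(440, 294) [ 0.416 -0.152  0.064]
(440, 318) [ 0.416 -0.153  0.059]
(440, 342) [ 0.416 -0.153  0.053]
(440, 366) [ 0.415 -0.153  0.047]
(440, 390) [ 0.411 -0.147  0.045]
(440, 414) [ 0.41  -0.148  0.039]
(440, 438) [ 0.411 -0.15   0.032]
(440, 462) [ 0.41  -0.149  0.027]
(440, 486) [ 0.41  -0.15   0.021]
(440, 510) [ 0.41  -0.15   0.015]

(340, 380) [ 0.441 -0.155  0.034]
(370, 380) [ 0.431 -0.149  0.04 ]
(400, 380) [ 0.42  -0.147  0.045]
(460, 380) [ 0.412 -0.158  0.044]
(520, 380) [ 0.4   -0.164  0.045]
(340, 400) [ 0.44  -0.153  0.03 ]
(370, 400) [ 0.43  -0.149  0.035]
(400, 400) [ 0.415 -0.141  0.043]
(460, 400) [ 0.408 -0.153  0.041]
(520, 400) [ 0.401 -0.165  0.039]
(340, 420) [ 0.441 -0.155  0.023]
(370, 420) [ 0.428 -0.146  0.03 ]
(400, 420) [ 0.415 -0.142  0.037]
(460, 420) [ 0.407 -0.153  0.035]
(520, 420) [ 0.402 -0.167  0.032]
(340, 440) [ 0.439 -0.154  0.021]
(370, 440) 
[... 249 characters left out ...]
95]
183 [ 0.506 -0.283  0.008] [101  94  82]
184 [ 0.504 -0.28   0.006] [116 108  98]
185 [ 0.504 -0.281  0.003] [154 144 131]
186 [ 0.507 -0.285 -0.003] [203 191 177]
187 [ 0.5   -0.276 -0.001] [228 222 212]
188 [ 0.497 -0.27  -0.001] [235 232 223]
189 [ 0.478 -0.243  0.012] [239 237 231]
190 [ 0.476 -0.24   0.01 ] [239 238 232]
191 [ 0.431 -0.176  0.045] [230 229 223]
192 [ 0.427 -0.169  0.046] [196 193 185]
193 [ 0.43  -0.174  0.04 ] [143 141 136]
194 [ 0.429 -0.173  0.038] [129 127 121]
195 [ 0.43  -0.175  0.034] [156 155 147]
196 [ 0.415 -0.154  0.044] [180 177 169]
197 [ 0.411 -0.147  0.045] [170 167 159]
198 [ 0.412 -0.149  0.041] [132 130 124]
199 [ 0.411 -0.148  0.039] [110 106 103]
```

{"fn": "step_arm", "kwargs": {
  "series": [
    {"x": 0,"y": 0,"z": 1,"twist": 0,"jaw": 0},
    {"x": 0,"y": 0,"z": 3,"twist": 0,"jaw": 0},
    {"x": 0,"y": 0,"z": 5,"twist": 0,"jaw": 0},
    {"x": 0,"y": 0,"z": 5,"twist": 0,"jaw": 0}
  ]
}}

```text
clock: 3.42
eef_pos: [0.4248, -0.1632, 0.0706]
tool_rot: [-0.356, 0.611, 0.354, 0.611]
ft_force: [1.0, -0.0, 0.5]
grip_width: 0.0002
```

```bash
python3 st.py; python3 - <<'E'
from ov import *
s,d=bot.camera("scene");np.savez("g.npz",p=s,d=d)
zoom("scene",s,335,145,80,75,9,[],"pics/g4.png")
E
```

```text
3.4167 [ 0.4248 -0.1632  0.0706] yaw 60.31 j [-0.365  0.259 -0.339  0.971 -0.002  0.153] [ 1.04 -0.04  0.49] 0.00023198555088985918
```

View pics/g4.png

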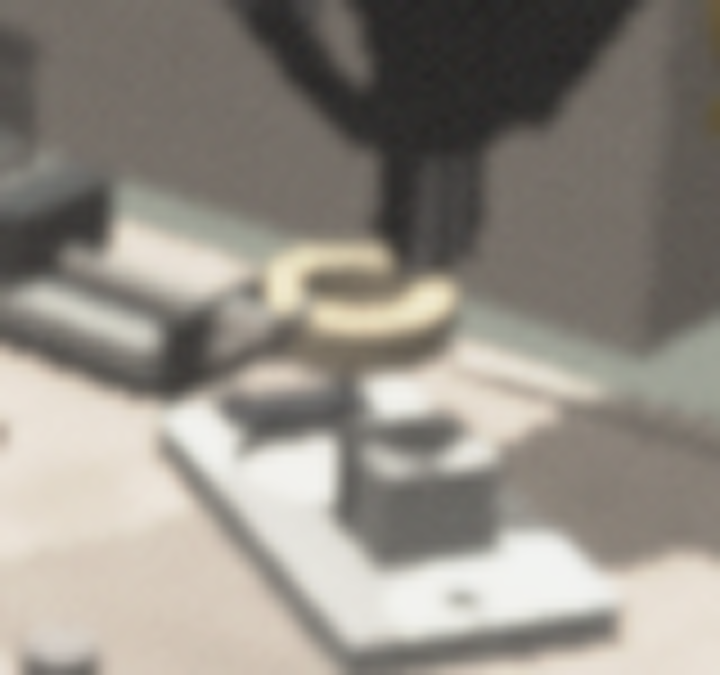

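```bash
python3 - <<'E'
from ov import *
f=np.load("g.npz");X=cloud("scene",f["d"])
for y in range(100,300,9): u,v=335+435/9,145+y/9;print(y,X[int(v),int(u)].round(3),f["p"][int(v),int(u)])
print((proj("scene",[[.4248,-.1632,.0706],[.4248,-.1632,.0906]])-[335,145])*9)
i=bot.camera_info("scene");print(-i["R"].T@i["t"])
E
```

```text
100 [ 0.417 -0.153  0.154] [44 44 42]
109 [ 0.417 -0.153  0.152] [44 43 43]
118 [ 0.416 -0.151  0.15 ] [43 42 40]
127 [ 0.416 -0.152  0.147] [47 46 44]
136 [ 0.417 -0.153  0.144] [45 45 44]
145 [ 0.416 -0.153  0.141] [49 47 47]
154 [ 0.417 -0.154  0.138] [59 57 55]
163 [ 0.419 -0.158  0.134] [68 67 64]
172 [ 0.417 -0.155  0.133] [72 71 66]
181 [ 0.417 -0.155  0.13 ] [74 70 69]
190 [ 0.418 -0.158  0.126] [74 71 69]
199 [ 0.419 -0.159  0.123] [74 72 70]
208 [ 0.417 -0.157  0.121] [74 71 70]
217 [ 0.417 -0.156  0.119] [75 73 72]
226 [ 0.417 -0.157  0.116] [73 70 68]
235 [ 0.417 -0.158  0.113] [74 72 71]
244 [ 0.416 -0.157  0.111] [75 73 71]
253 [ 0.416 -0.157  0.108] [75 72 68]
262 [ 0.416 -0.157  0.105] [87 82 76]
271 [ 0.417 -0.159  0.101] [134 127 111]
280 [ 0.418 -0.16   0.098] [196 183 155]
289 [ 0.516 -0.305  0.017] [231 221 191]
298 [ 0.512 -0.3    0.017] [236 228 200]
[[412.42551667 355.4378912 ]
 [416.90967095 292.21443581]]
[-0.11218912  0.62249528  0.51611765]
```

The picture shows the shut fingertips at z≈0.100 m (pixel ≈383,175), although the reported TCP is at 0.0706. So the real finger ends sit about 29 mm above the reported TCP. That is why the fingers closed above the hub. I'll correct for it and check the height visually before closing.

{"fn": "step_arm", "kwargs": {
  "series": [
    {"x": -0.1,"y": 0,"z": 1,"twist": 0,"jaw": 8.5},
    {"x": -0.1,"y": 0,"z": 1,"twist": 0,"jaw": 8.5},
    {"x": -0.1,"y": 0,"z": 1,"twist": 0,"jaw": 8.5},
    {"x": -0.1,"y": 0,"z": 1,"twist": 0,"jaw": 8.5},
    {"x": -0.1,"y": 0,"z": 0,"twist": 0,"jaw": 8.5},
    {"x": -0.1,"y": 0,"z": -2,"twist": 0,"jaw": 8.5},
    {"x": -0.1,"y": 0,"z": -4,"twist": 0,"jaw": 8.5},
    {"x": -0.1,"y": 0,"z": -5.5,"twist": 0,"jaw": 8.5},
    {"x": -0.1,"y": 0,"z": -6.5,"twist": 0,"jaw": 8.5},
    {"x": -0.1,"y": 0,"z": -6.5,"twist": 0,"jaw": 8.5}
  ]
}}

```text
clock: 4.3
eef_pos: [0.4202, -0.1618, 0.0011]
tool_rot: [-0.354, 0.613, 0.356, 0.61]
ft_force: [-0.3, 0.5, 0.6]
grip_width: 0.0849
```

```bash
python3 st.py; python3 - <<'E'
from ov import *
s,d=bot.camera("scene");np.savez("g.npz",p=s,d=d)
zoom("scene",s,335,145,80,75,9,[],"pics/g5.png")
E
```

```text
4.3 [ 0.4202 -0.1618  0.0011] yaw 60.31 j [-0.366  0.35  -0.431  0.796 -0.002  0.152] [-0.29  0.46  0.56] 0.08489798233532198
```

View pics/g5.png

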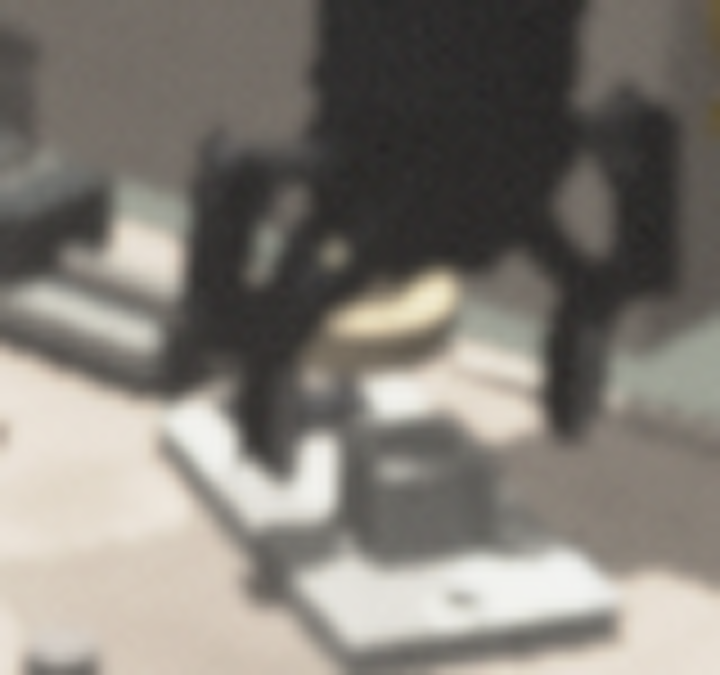

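{"fn": "step_arm", "kwargs": {
  "series": [
    {"x": 0.3,"y": -0.1,"z": -0.8,"twist": 0,"jaw": 8.5},
    {"x": 0.3,"y": -0.1,"z": -1.5,"twist": 0,"jaw": 8.5},
    {"x": 0.3,"y": -0.1,"z": -1.5,"twist": 0,"jaw": 6},
    {"x": 0.3,"y": -0.1,"z": -1.5,"twist": 0,"jaw": 4},
    {"x": 0.3,"y": -0.1,"z": -1.5,"twist": 0,"jaw": 2},
    {"x": 0.3,"y": -0.1,"z": -1.5,"twist": 0,"jaw": 2},
    {"x": 0.3,"y": -0.1,"z": -1.5,"twist": 0,"jaw": 2},
    {"x": 0.3,"y": -0.1,"z": -1.5,"twist": 0,"jaw": 2}
  ]
}}

```text
clock: 5.02
eef_pos: [0.4246, -0.1637, -0.012]
tool_rot: [-0.355, 0.613, 0.355, 0.61]
ft_force: [-1.1, 0.2, 3.6]
grip_width: 0.0353
```

```bash
python3 st.py
```

```text
5.0167 [ 0.4246 -0.1637 -0.012 ] yaw 60.3 j [-0.366  0.376 -0.436  0.762 -0.002  0.152] [-1.15  0.19  3.65] 0.03525572519217828
```

{"fn": "step_arm", "kwargs": {
  "series": [
    {"x": 0,"y": 0,"z": 1,"twist": 0,"jaw": 2},
    {"x": 0,"y": 0,"z": 3,"twist": 0,"jaw": 2},
    {"x": 0,"y": 0,"z": 6,"twist": 0,"jaw": 2},
    {"x": 0,"y": 0,"z": 9,"twist": 0,"jaw": 2},
    {"x": 0,"y": 0,"z": 12,"twist": 0,"jaw": 2},
    {"x": 0,"y": 0,"z": 14,"twist": 0,"jaw": 2},
    {"x": 0,"y": 0,"z": 15,"twist": 0,"jaw": 2},
    {"x": 0,"y": 0,"z": 15,"twist": 0,"jaw": 2}
  ]
}}

```text
clock: 5.68
eef_pos: [0.4258, -0.1639, 0.1399]
tool_rot: [-0.356, 0.612, 0.354, 0.611]
ft_force: [0.9, 0.2, -5.4]
grip_width: 0.0348
```

```bash
python3 st.py; python3 - <<'E'
from ov import *
s,d=bot.camera("scene");np.savez("g.npz",p=s,d=d)
zoom("scene",s,300,80,150,140,5,[],"pics/g6.png")
E
```

```text
5.6833 [ 0.4258 -0.1639  0.1399] yaw 60.3 j [-0.366  0.194 -0.225  1.152 -0.002  0.152] [ 0.88  0.19 -5.44] 0.034819980865894315
```

View pics/g6.png

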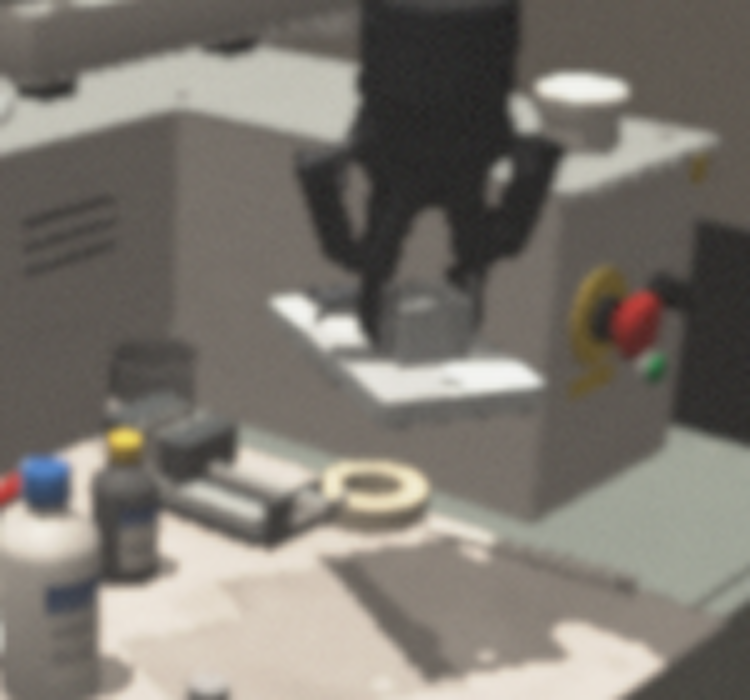

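{"fn": "step_arm", "kwargs": {
  "series": [
    {"x": 0,"y": 2,"z": 0,"twist": 2,"jaw": 2},
    {"x": -1,"y": 5,"z": 0,"twist": 4,"jaw": 2},
    {"x": -2,"y": 8.5,"z": 0,"twist": 7,"jaw": 2},
    {"x": -2.4,"y": 12,"z": 0,"twist": 10,"jaw": 2},
    {"x": -2.4,"y": 15.5,"z": 0,"twist": 13,"jaw": 2},
    {"x": -2.4,"y": 19,"z": 0,"twist": 16,"jaw": 2},
    {"x": -2.4,"y": 22.5,"z": 0,"twist": 18,"jaw": 2},
    {"x": -2.4,"y": 26,"z": 0,"twist": 19.9,"jaw": 2},
    {"x": -2.4,"y": 29,"z": 0,"twist": 19.9,"jaw": 2},
    {"x": -2.4,"y": 30.5,"z": 0,"twist": 19.9,"jaw": 2}
  ]
}}

```text
clock: 6.57
eef_pos: [0.3988, 0.1444, 0.1361]
tool_rot: [-0.456, 0.542, 0.457, 0.538]
ft_force: [-0.0, -0.4, -6.3]
grip_width: 0.0349
```

```bash
python3 st.py
```

```text
6.5667 [0.3988 0.1444 0.1361] yaw 80.42 j [ 3.470e-01  1.410e-01 -3.000e-01  1.136e+00  1.000e-03  5.140e-01] [-0.02 -0.37 -6.31] 0.03490733607681651
```

{"fn": "step_arm", "kwargs": {
  "series": [
    {"x": 0.3,"y": -0.2,"z": -2,"twist": 0,"jaw": 2},
    {"x": 0.3,"y": -0.2,"z": -4,"twist": 0,"jaw": 2},
    {"x": 0.3,"y": -0.2,"z": -4.8,"twist": 0,"jaw": 2},
    {"x": 0.3,"y": -0.2,"z": -4.8,"twist": 0,"jaw": 2},
    {"x": 0.3,"y": -0.2,"z": -4.8,"twist": 0,"jaw": 2}
  ]
}}

```text
clock: 6.98
eef_pos: [0.4005, 0.1418, 0.087]
tool_rot: [-0.455, 0.543, 0.458, 0.537]
ft_force: [0.6, 0.6, -5.9]
grip_width: 0.0352
```

```bash
python3 st.py; python3 - <<'E'
from ov import *
t,d=bot.camera("top");np.savez("h1.npz",p=t,d=d)
s,d=bot.camera("scene");np.savez("h2.npz",p=s,d=d)
zoom("top",t,225,165,80,85,7,[],"pics/h1.png")
zoom("scene",s,245,150,120,100,6,[],"pics/h2.png")
E
```

```text
6.9833 [0.4005 0.1418 0.087 ] yaw 80.39 j [ 3.40e-01  1.94e-01 -3.76e-01  1.01e+00  1.00e-03  5.07e-01] [ 0.58  0.62 -5.87] 0.03523886418919801
```

View pics/h1.png

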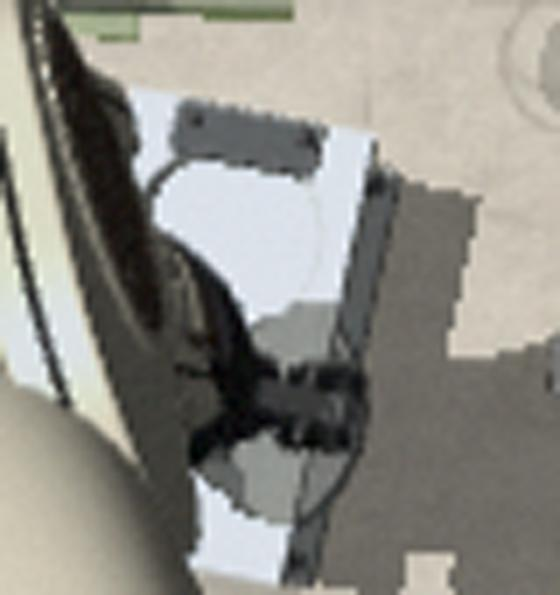

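View pics/h2.png

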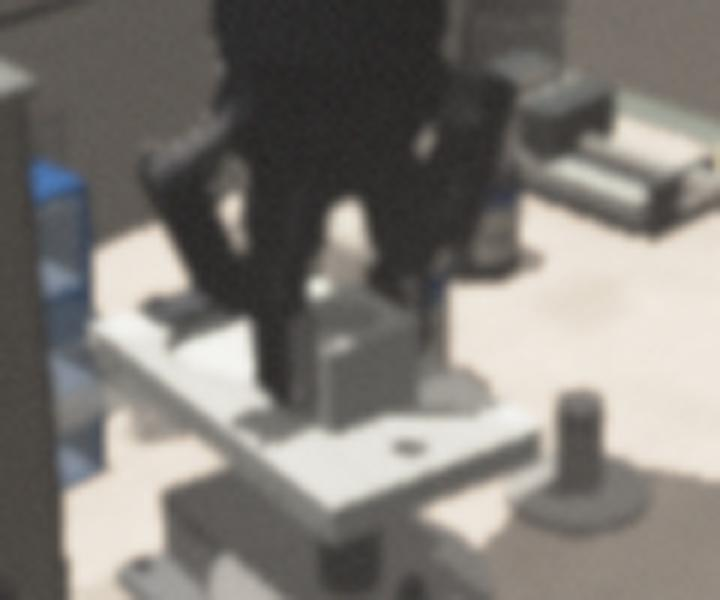

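```bash
python3 - <<'E'
import ov
from ov import *
ov.P=([0.4000,0.1425,.099],-9.6); 
t=np.load("h1.npz")["p"];s=np.load("h2.npz")["p"]
c=ov.curves()
zoom("top",t,225,165,80,85,7,c[6:11],"pics/h1.png")
zoom("scene",s,245,150,120,100,6,c[6:11]+c[1:5],"pics/h2.png")
E
```

```text
(no output)
```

View pics/h1.png

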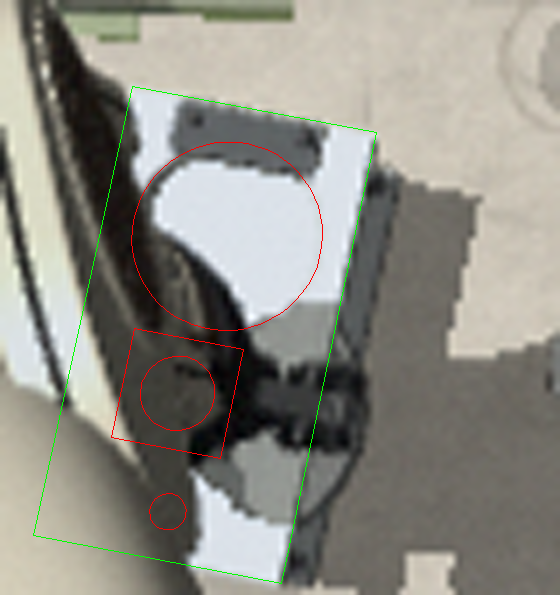

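View pics/h2.png

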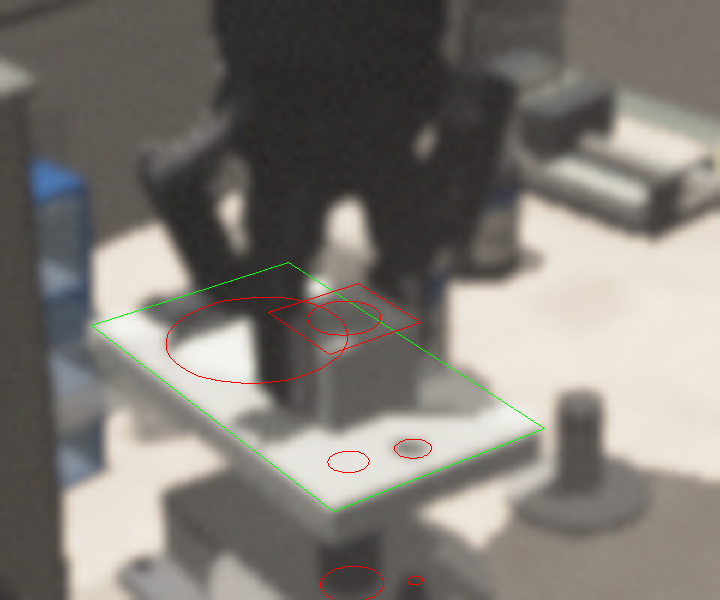

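{"fn": "step_arm", "kwargs": {
  "series": [
    {"x": 0.1,"y": 0,"z": -0.6,"twist": 0,"jaw": 2},
    {"x": 0.1,"y": 0,"z": -1.2,"twist": 0,"jaw": 2},
    {"x": 0.1,"y": 0,"z": -1.8,"twist": 0,"jaw": 2},
    {"x": 0.1,"y": 0,"z": -2.2,"twist": 0,"jaw": 2},
    {"x": 0.1,"y": 0,"z": -2.2,"twist": 0,"jaw": 2}
  ]
}}

```text
clock: 7.5
eef_pos: [0.4024, 0.1419, 0.0655]
tool_rot: [-0.455, 0.543, 0.457, 0.538]
ft_force: [0.1, 1.1, -5.1]
grip_width: 0.0354
```

```bash
python3 st.py
```

```text
7.5 [0.4024 0.1419 0.0655] yaw 80.37 j [ 0.338  0.221 -0.406  0.951  0.001  0.507] [ 0.06  1.11 -5.06] 0.03540257295795217
```

{"fn": "step_arm", "kwargs": {
  "series": [
    {"x": 0,"y": 0,"z": -0.5,"twist": 0,"jaw": 2},
    {"x": 0,"y": 0,"z": -1,"twist": 0,"jaw": 2},
    {"x": 0,"y": 0,"z": -1.5,"twist": 0,"jaw": 2},
    {"x": 0,"y": 0,"z": -2,"twist": 0,"jaw": 2},
    {"x": 0,"y": 0,"z": -2,"twist": 0,"jaw": 2}
  ]
}}

```text
clock: 7.92
eef_pos: [0.4021, 0.1417, 0.0445]
tool_rot: [-0.455, 0.543, 0.457, 0.538]
ft_force: [1.0, 0.3, -5.7]
grip_width: 0.035
```

```bash
python3 st.py
```

```text
7.9167 [0.4021 0.1417 0.0445] yaw 80.37 j [ 0.338  0.249 -0.435  0.895  0.     0.507] [ 0.99  0.27 -5.72] 0.03504348627641829
```

{"fn": "step_arm", "kwargs": {
  "series": [
    {"x": 0,"y": 0,"z": -0.5,"twist": 0,"jaw": 2},
    {"x": 0,"y": 0,"z": -1,"twist": 0,"jaw": 2},
    {"x": 0,"y": 0,"z": -1.4,"twist": 0,"jaw": 2},
    {"x": 0,"y": 0,"z": -1.7,"twist": 0,"jaw": 2},
    {"x": 0,"y": 0,"z": -1.7,"twist": 0,"jaw": 2},
    {"x": 0,"y": 0,"z": -1.7,"twist": 0,"jaw": 2}
  ]
}}

```text
clock: 8.42
eef_pos: [0.402, 0.1416, 0.028]
tool_rot: [-0.455, 0.543, 0.457, 0.538]
ft_force: [-3.5, -0.7, 2.9]
grip_width: 0.0352
```

```bash
python3 st.py
```

```text
8.4167 [0.402  0.1416 0.028 ] yaw 80.36 j [ 0.338  0.272 -0.457  0.85   0.     0.507] [-3.53 -0.71  2.88] 0.03517174579623172
```

{"fn": "step_arm", "kwargs": {
  "series": [
    {"x": 0,"y": 0,"z": -0.1,"twist": 0,"jaw": 2},
    {"x": 0,"y": 0,"z": -0.2,"twist": 0,"jaw": 2},
    {"x": 0,"y": 0,"z": -0.2,"twist": 0,"jaw": 2},
    {"x": 0,"y": 0,"z": -0.2,"twist": 0,"jaw": 2}
  ]
}}

```text
clock: 8.75
eef_pos: [0.4021, 0.1416, 0.028]
tool_rot: [-0.455, 0.542, 0.457, 0.538]
ft_force: [-7.6, -2.3, 16.9]
grip_width: 0.0349
```

```bash
python3 st.py;python3 - <<'E'
from ov import *
s,d=bot.camera("scene")
zoom("scene",s,245,150,120,100,6,[],"pics/k1.png")
E
```

```text
8.75 [0.4021 0.1416 0.028 ] yaw 80.37 j [ 0.339  0.271 -0.458  0.849  0.     0.507] [-7.59 -2.31 16.91] 0.03489157468287831
```

View pics/k1.png

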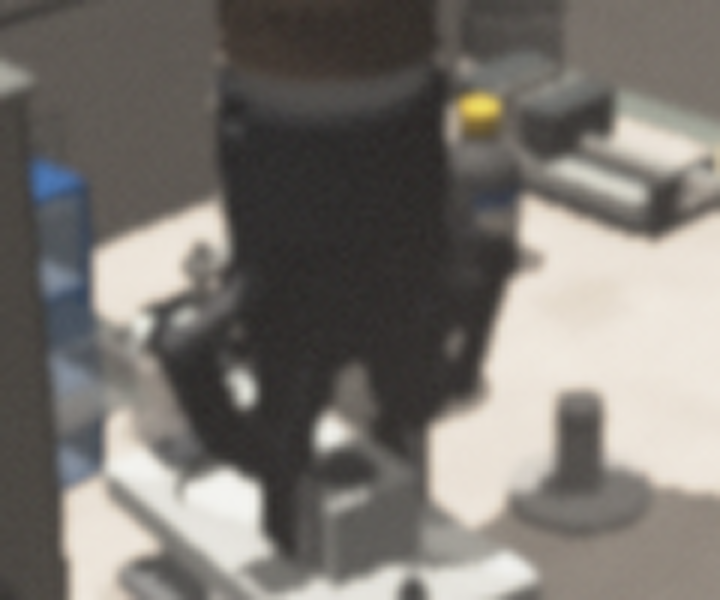

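{"fn": "step_arm", "kwargs": {
  "series": [
    {"x": 0,"y": 0,"z": 0.1,"twist": 0,"jaw": 6},
    {"x": 0,"y": 0,"z": 0.1,"twist": 0,"jaw": 8},
    {"x": 0,"y": 0,"z": 0.1,"twist": 0,"jaw": 8},
    {"x": 0,"y": 0,"z": 0.1,"twist": 0,"jaw": 8},
    {"x": 0,"y": 0,"z": 2,"twist": 0,"jaw": 8},
    {"x": 0,"y": 0,"z": 5,"twist": 0,"jaw": 8},
    {"x": 0,"y": 0,"z": 8,"twist": 0,"jaw": 8},
    {"x": 0,"y": -4,"z": 10,"twist": 0,"jaw": 7},
    {"x": 0,"y": -8,"z": 10,"twist": 0,"jaw": 6}
  ]
}}

```text
clock: 9.55
eef_pos: [0.4058, 0.0642, 0.1318]
tool_rot: [-0.458, 0.538, 0.457, 0.539]
ft_force: [1.4, -0.9, 0.4]
grip_width: 0.0604
```

```bash
python3 st.py;python3 - <<'E'
import ov
from ov import *
s,d=bot.camera("scene");t,d=bot.camera("top")
np.savez("k.npz",s=s,t=t)
B=ov.B=([.4015,.1425,0],-9.6)
ov.P=([.4015,.1425,.04],-9.6)
zoom("scene",s,245,180,120,100,6,ov.curves()[6:],"pics/k2.png")
zoom("top",t,225,165,110,85,7,ov.curves()[6:],"pics/k3.png")
E
```

```text
9.55 [0.4058 0.0642 0.1318] yaw 80.71 j [ 1.570e-01  1.120e-01 -3.450e-01  1.111e+00 -1.000e-03  3.200e-01] [ 1.37 -0.91  0.4 ] 0.06042477538584349
```

View pics/k2.png

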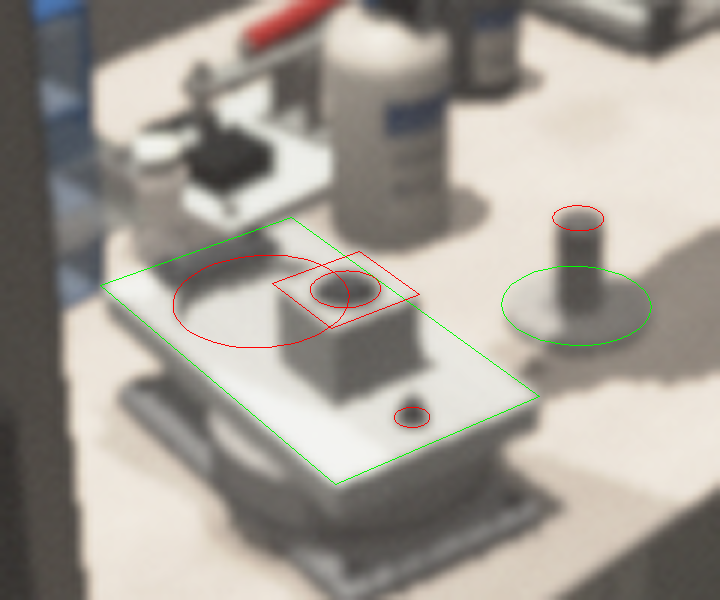

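View pics/k3.png

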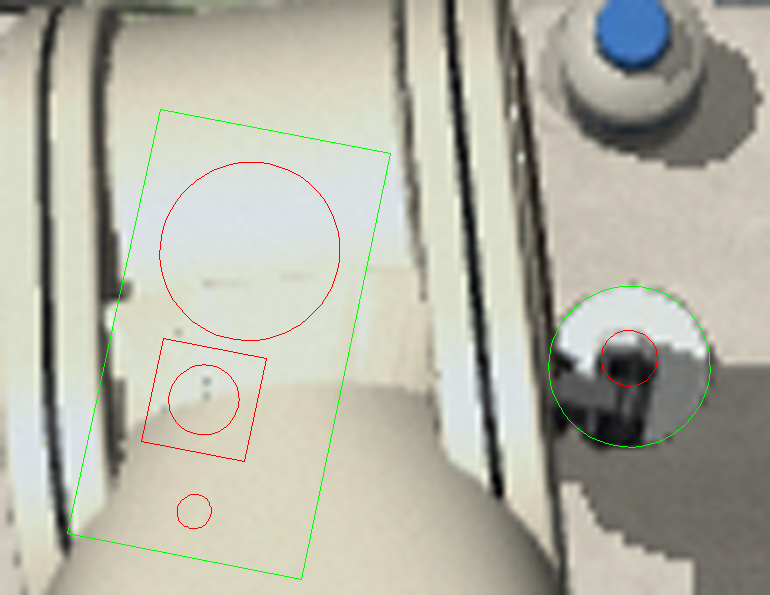

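```bash
python3 - <<'E'
from ov import *
f=np.load("top0.npz");p=f["p"].astype(int)
m=((p[:,:,2]>p[:,:,0]+50)).astype(np.uint8)[160:185,300:330]
c=np.argwhere(m).mean(0)+[160,300];print(c,ray("top",[c[::-1]],.125))
b=([.4015,.1425,.04],-9.6)
print("edge pt -y", loc(*b,[[0,-.042,.014]]), "pocket",loc(*b,[[.056,0,.005],[.05,0,.005]]),"uy",loc([0,0,0],-9.6,[[0,1,0],[1,0,0]]))
E
```

```text
[168.71590909 314.86363636] [[ 0.52685471 -0.00184244  0.125     ]]
edge pt -y [[0.39449571 0.10108817 0.054     ]] pocket [[0.45671578 0.13316095 0.045     ]
 [0.4507998  0.13416156 0.045     ]] uy [[ 0.16676875  0.98599604  0.        ]
 [ 0.98599604 -0.16676875  0.        ]]
```

{"fn": "step_arm", "kwargs": {
  "series": [
    {"x": 0,"y": -1,"z": 0,"twist": -7,"jaw": 5},
    {"x": 0,"y": -2,"z": 0,"twist": -14,"jaw": 5},
    {"x": 0,"y": -3,"z": 0,"twist": -21,"jaw": 5},
    {"x": 0,"y": -4,"z": 0,"twist": -28,"jaw": 5},
    {"x": 0,"y": -5,"z": 0,"twist": -35,"jaw": 5},
    {"x": 0,"y": -6,"z": 0,"twist": -42,"jaw": 5},
    {"x": 0.5,"y": -6.7,"z": 0,"twist": -49,"jaw": 5},
    {"x": 1,"y": -6.7,"z": 0,"twist": -56,"jaw": 5},
    {"x": 1.6,"y": -6.7,"z": 0,"twist": -63,"jaw": 5},
    {"x": 1.6,"y": -6.7,"z": 0,"twist": -70,"jaw": 5}
  ]
}}

```text
clock: 10.48
eef_pos: [0.4199, -0.0083, 0.1284]
tool_rot: [-0.058, 0.706, 0.06, 0.703]
ft_force: [0.1, 0.6, -0.3]
grip_width: 0.0498
```

```bash
python3 st.py
```

```text
10.4833 [ 0.4199 -0.0083  0.1284] yaw 9.57 j [-0.022  0.139 -0.324  1.113  0.003  1.382] [ 0.12  0.59 -0.34] 0.049778671282010245
```

{"fn": "step_arm", "kwargs": {
  "series": [
    {"x": 0.3,"y": 0.5,"z": 0,"twist": -7,"jaw": 5},
    {"x": 0.3,"y": 0.5,"z": -1,"twist": -14,"jaw": 5},
    {"x": 0.3,"y": 0.5,"z": -3,"twist": -19.2,"jaw": 5},
    {"x": 0.3,"y": 0.5,"z": -4,"twist": -19.2,"jaw": 5},
    {"x": 0.3,"y": 0.5,"z": -4,"twist": -19.2,"jaw": 5}
  ]
}}

```text
clock: 10.9
eef_pos: [0.4206, -0.0029, 0.0858]
tool_rot: [0.061, 0.708, -0.058, 0.701]
ft_force: [-0.2, -0.9, -1.3]
grip_width: 0.0498
```

```bash
python3 st.py
```

```text
10.9 [ 0.4206 -0.0029  0.0858] yaw -9.61 j [-0.01   0.187 -0.388  1.005  0.004  1.728] [-0.21 -0.93 -1.3 ] 0.04979601487064234
```

{"fn": "step_arm", "kwargs": {
  "series": [
    {"x": 0.2,"y": 0,"z": -2,"twist": 0,"jaw": 5},
    {"x": 0.2,"y": 0,"z": -4.5,"twist": 0,"jaw": 5},
    {"x": 0.2,"y": 0,"z": -7,"twist": 0,"jaw": 5},
    {"x": 0.2,"y": 0,"z": -8.7,"twist": 0,"jaw": 5},
    {"x": 0.2,"y": 0,"z": -8.7,"twist": 0,"jaw": 5},
    {"x": 0.2,"y": 0,"z": -8.7,"twist": 0,"jaw": 3},
    {"x": 0.2,"y": 0,"z": -8.7,"twist": 0,"jaw": 1},
    {"x": 0.2,"y": 0,"z": -8.7,"twist": 0,"jaw": 1},
    {"x": 0.2,"y": 0,"z": -8.7,"twist": 0,"jaw": 1},
    {"x": 0.2,"y": 0,"z": -8.7,"twist": 0,"jaw": 1}
  ]
}}

```text
clock: 11.73
eef_pos: [0.4241, -0.0028, 0.0003]
tool_rot: [0.061, 0.707, -0.058, 0.702]
ft_force: [-1.1, 0.3, 7.1]
grip_width: 0.0161
```

```bash
python3 st.py;python3 - <<'E'
from ov import *
s,d=bot.camera("scene")
zoom("scene",s,290,160,110,90,7,[],"pics/p1.png")
E
```

```text
11.7333 [ 4.241e-01 -2.800e-03  3.000e-04] yaw -9.61 j [-0.01   0.309 -0.497  0.77   0.005  1.728] [-1.06  0.28  7.09] 0.01605814552430091
```

View pics/p1.png

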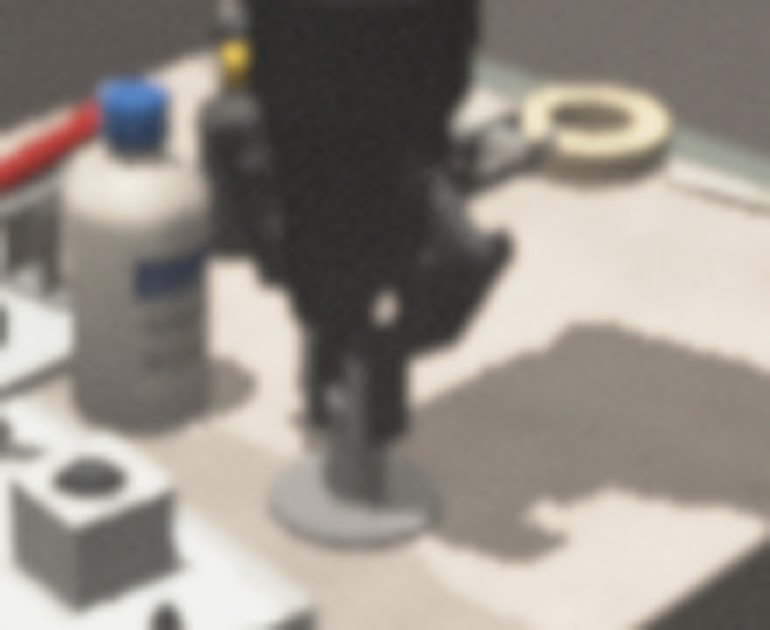

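{"fn": "step_arm", "kwargs": {
  "series": [
    {"x": 0,"y": 0,"z": 0.5,"twist": 0,"jaw": 1},
    {"x": 0,"y": 0,"z": 1.5,"twist": 0,"jaw": 1},
    {"x": 0,"y": 0,"z": 3,"twist": 0,"jaw": 1},
    {"x": 0,"y": 0,"z": 3,"twist": 0,"jaw": 1}
  ]
}}

```text
clock: 12.12
eef_pos: [0.4264, -0.0028, 0.0328]
tool_rot: [0.061, 0.705, -0.058, 0.704]
ft_force: [1.0, 0.0, -1.3]
grip_width: 0.0163
```

```bash
python3 st.py;python3 - <<'E'
from ov import *
s,d=bot.camera("scene")
zoom("scene",s,290,160,110,90,7,[],"pics/p2.png")
E
```

```text
12.1167 [ 0.4264 -0.0028  0.0328] yaw -9.61 j [-0.01   0.26  -0.458  0.854  0.005  1.728] [ 1.05  0.01 -1.28] 0.01628011100048206
```

View pics/p2.png

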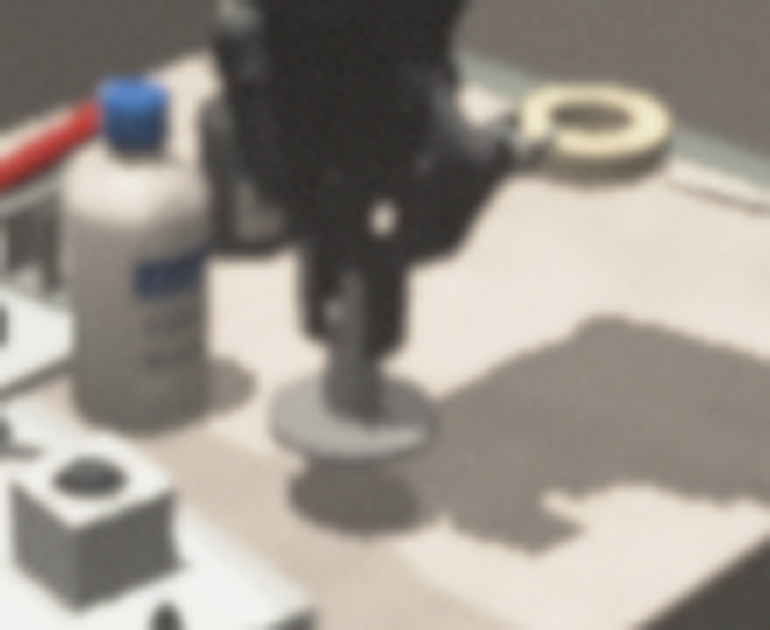

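{"fn": "step_arm", "kwargs": {
  "series": [
    {"x": 0,"y": 0,"z": 2.5,"twist": 0,"jaw": 1},
    {"x": -1,"y": 1,"z": 5,"twist": 0,"jaw": 1},
    {"x": -2.5,"y": 4,"z": 5,"twist": 0,"jaw": 1},
    {"x": -3.6,"y": 7,"z": 5,"twist": 0,"jaw": 1},
    {"x": -3.6,"y": 7.9,"z": 5,"twist": 0,"jaw": 1},
    {"x": -3.6,"y": 7.9,"z": 4,"twist": 0,"jaw": 1},
    {"x": -3.6,"y": 7.9,"z": 3.2,"twist": 0,"jaw": 1},
    {"x": -3.6,"y": 7.9,"z": 3.2,"twist": 0,"jaw": 1}
  ]
}}

```text
clock: 12.83
eef_pos: [0.3882, 0.0758, 0.0619]
tool_rot: [0.06, 0.707, -0.058, 0.703]
ft_force: [-0.9, -0.4, -1.1]
grip_width: 0.0165
```

```bash
python3 st.py;python3 - <<'E'
from ov import *
s,d=bot.camera("scene")
zoom("scene",s,260,160,110,90,7,[],"pics/p3.png")
E
```

```text
12.8333 [0.3882 0.0758 0.0619] yaw -9.59 j [ 0.189  0.167 -0.487  0.921  0.005  1.927] [-0.94 -0.44 -1.05] 0.016480362536508607
```

View pics/p3.png

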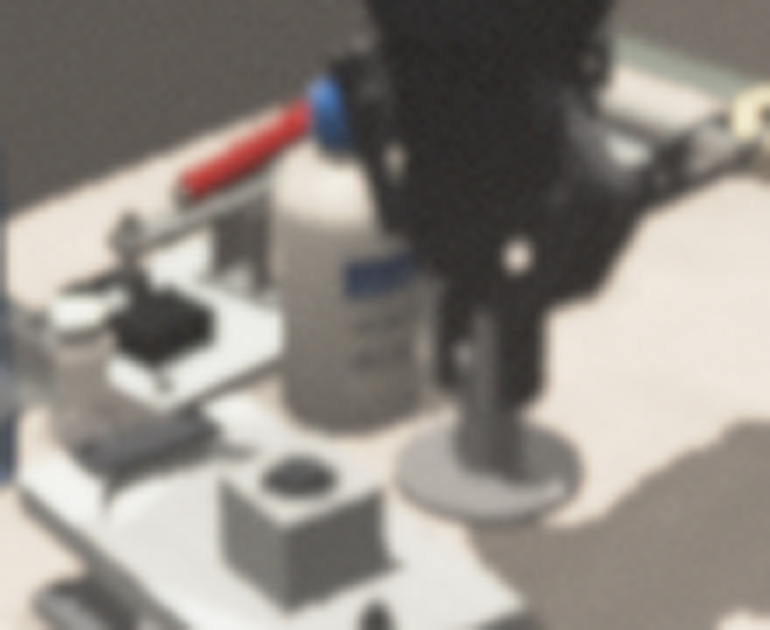

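{"fn": "step_arm", "kwargs": {
  "series": [
    {"x": 0.1,"y": 0,"z": -0.4,"twist": 0,"jaw": 1},
    {"x": 0.1,"y": 0,"z": -0.75,"twist": 0,"jaw": 1},
    {"x": 0.1,"y": -0.1,"z": -0.9,"twist": 0,"jaw": 1},
    {"x": 0.1,"y": -0.3,"z": -1.1,"twist": 0,"jaw": 1},
    {"x": 0,"y": -0.5,"z": -1.3,"twist": 0,"jaw": 1},
    {"x": 0,"y": -0.5,"z": -1.3,"twist": 0,"jaw": 1}
  ]
}}

```text
clock: 13.38
eef_pos: [0.3901, 0.0705, 0.0506]
tool_rot: [0.061, 0.705, -0.058, 0.704]
ft_force: [-1.1, -0.4, 8.4]
grip_width: 0.0162
```

```bash
python3 st.py;python3 - <<'E'
from ov import *
s,d=bot.camera("scene")
zoom("scene",s,260,160,110,90,7,[],"pics/p4.png")
E
```

```text
13.3833 [0.3901 0.0705 0.0506] yaw -9.68 j [ 0.175  0.182 -0.505  0.885  0.005  1.914] [-1.11 -0.44  8.41] 0.016160005944827242
```

View pics/p4.png

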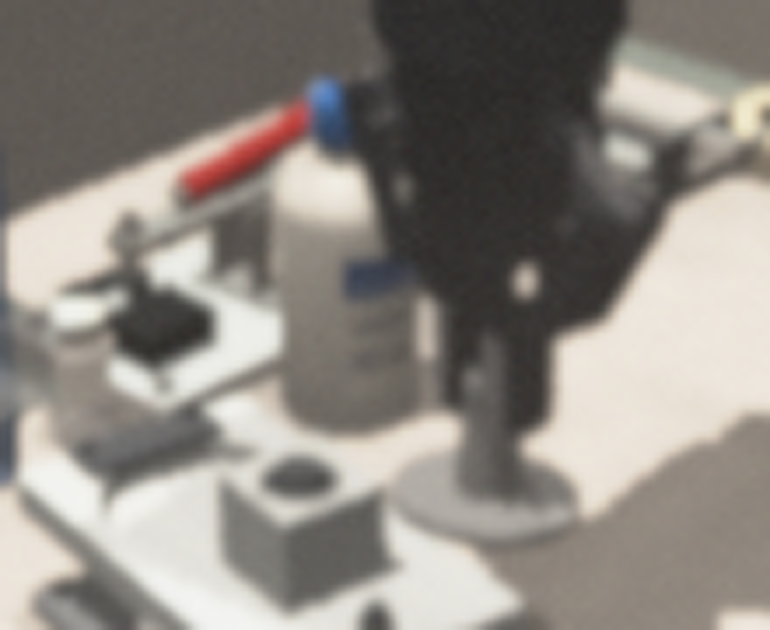

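{"fn": "step_arm", "kwargs": {
  "series": [
    {"x": 0,"y": -0.15,"z": -0.2,"twist": 0,"jaw": 1},
    {"x": 0,"y": -0.3,"z": -0.4,"twist": 0,"jaw": 1},
    {"x": -0.1,"y": -0.45,"z": -0.6,"twist": 0,"jaw": 1},
    {"x": -0.1,"y": -0.55,"z": -0.8,"twist": 0,"jaw": 1},
    {"x": -0.1,"y": -0.55,"z": -0.8,"twist": 0,"jaw": 1}
  ]
}}

```text
clock: 13.85
eef_pos: [0.391, 0.0642, 0.0442]
tool_rot: [0.062, 0.704, -0.059, 0.705]
ft_force: [-2.2, -3.6, 11.9]
grip_width: 0.0164
```

```bash
python3 st.py;python3 - <<'E'
from ov import *
s,d=bot.camera("scene")
zoom("scene",s,260,160,110,90,7,[],"pics/p5.png")
E
```

```text
13.85 [0.391  0.0642 0.0442] yaw -9.76 j [ 0.16   0.188 -0.518  0.862  0.004  1.901] [-2.19 -3.6  11.91] 0.016432464495443607
```

View pics/p5.png

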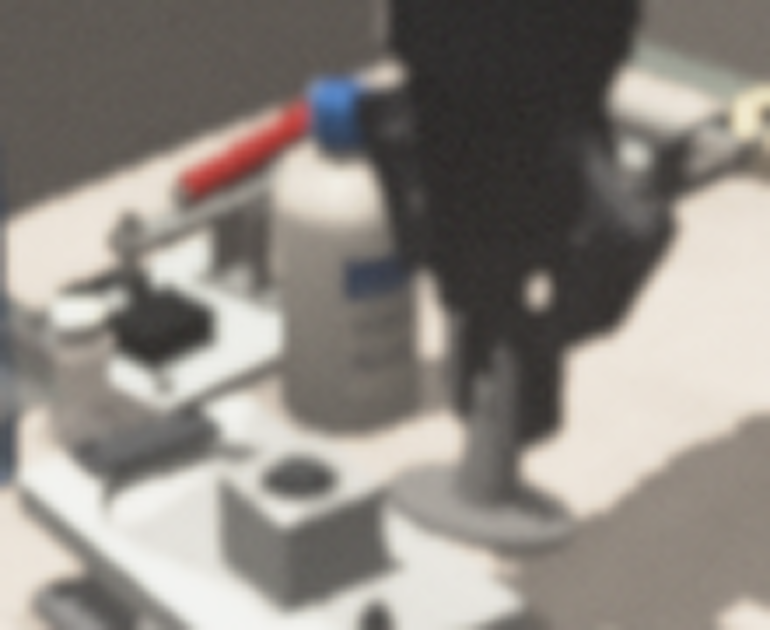

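{"fn": "step_arm", "kwargs": {
  "series": [
    {"x": 0,"y": -0.3,"z": 0.5,"twist": 0,"jaw": 1},
    {"x": 0,"y": -0.5,"z": 2.5,"twist": 0,"jaw": 1},
    {"x": 0,"y": -0.5,"z": 5,"twist": 7,"jaw": 1},
    {"x": 0,"y": -0.5,"z": 7,"twist": 14,"jaw": 1},
    {"x": 0,"y": 0,"z": 7,"twist": 21,"jaw": 1},
    {"x": 1,"y": 1,"z": 7,"twist": 28,"jaw": 1},
    {"x": 2,"y": 2,"z": 7,"twist": 35,"jaw": 1},
    {"x": 3,"y": 3,"z": 7,"twist": 42,"jaw": 1},
    {"x": 4,"y": 4,"z": 7,"twist": 49,"jaw": 1},
    {"x": 5,"y": 5,"z": 7,"twist": 56,"jaw": 1}
  ]
}}

```text
clock: 14.73
eef_pos: [0.4414, 0.1143, 0.1142]
tool_rot: [-0.278, 0.65, 0.281, 0.649]
ft_force: [-0.5, -1.4, -1.7]
grip_width: 0.0162
```

```bash
python3 st.py
```

```text
14.7333 [0.4414 0.1143 0.1142] yaw 46.55 j [ 0.25   0.217 -0.266  1.089  0.004  1.009] [-0.5  -1.43 -1.66] 0.01619932057028488
```

{"fn": "step_arm", "kwargs": {
  "series": [
    {"x": 1,"y": 1,"z": 0,"twist": 7,"jaw": 1},
    {"x": 2,"y": 1.8,"z": 0,"twist": 14,"jaw": 1},
    {"x": 2,"y": 1.8,"z": 0,"twist": 21,"jaw": 1},
    {"x": 2,"y": 1.8,"z": 0,"twist": 28,"jaw": 1},
    {"x": 2,"y": 1.8,"z": -1,"twist": 33.8,"jaw": 1},
    {"x": 2,"y": 1.8,"z": -1.5,"twist": 33.8,"jaw": 1},
    {"x": 2,"y": 1.8,"z": -1.5,"twist": 33.8,"jaw": 1}
  ]
}}

```text
clock: 15.32
eef_pos: [0.4602, 0.1317, 0.0979]
tool_rot: [-0.453, 0.543, 0.457, 0.539]
ft_force: [1.0, 0.6, -0.4]
grip_width: 0.0165
```

```bash
python3 st.py;python3 - <<'E'
from ov import *
s,d=bot.camera("scene");t,dt=bot.camera("top");np.savez("q.npz",s=s,d=d,t=t,dt=dt)
zoom("scene",s,240,150,110,90,7,[],"pics/q1.png")
zoom("top",t,215,155,100,85,7,[],"pics/q2.png")
E
```

```text
15.3167 [0.4602 0.1317 0.0979] yaw 80.18 j [ 0.277  0.279 -0.23   1.068  0.003  0.448] [ 1.02  0.59 -0.42] 0.01648166010409566
```

View pics/q1.png

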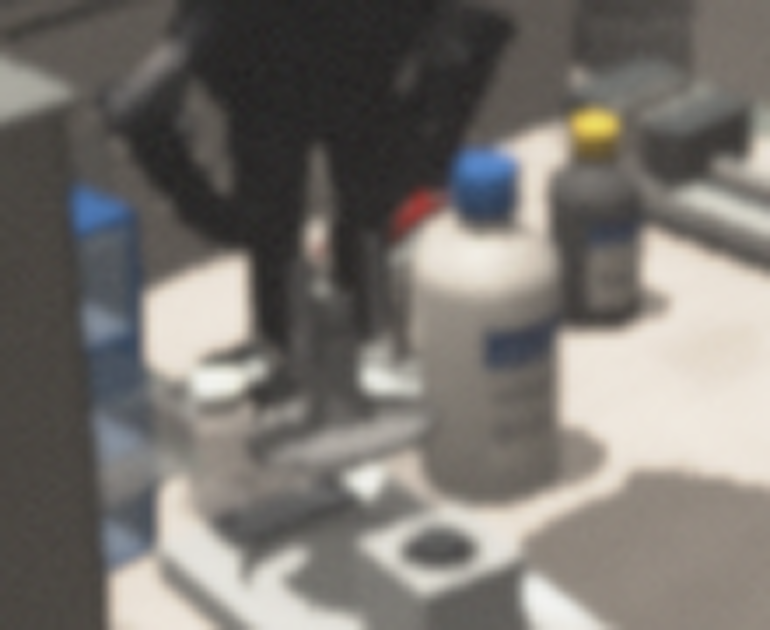

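View pics/q2.png

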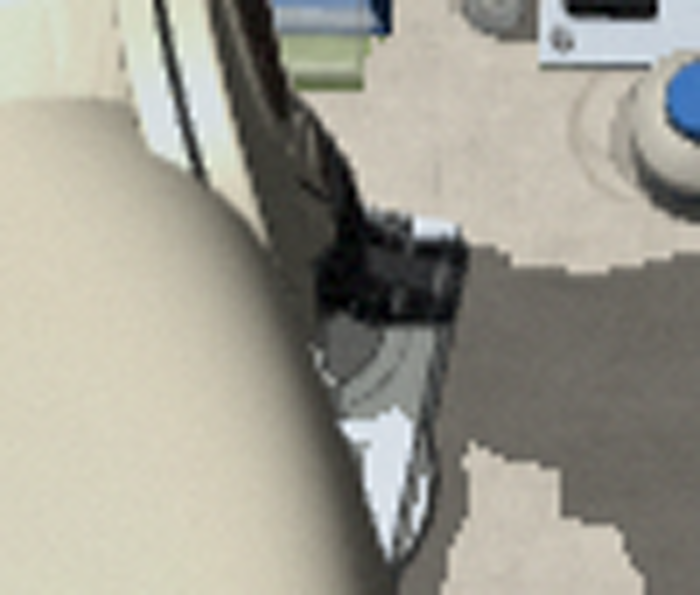

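```bash
python3 - <<'E'
from ov import *
f=np.load("q.npz");X=cloud("scene",f["d"]);o=np.array([.4018,.142,0]);a=np.radians(-9.6)
def pl(P): 
    d=P-o; return np.array([d[0]*np.cos(a)+d[1]*np.sin(a)-.056,-d[0]*np.sin(a)+d[1]*np.cos(a),d[2]])*1000
print("stem")
for y in range(290,420,14):
    print(y,[tuple(pl(X[int(150+y/7),int(240+x/7)]).round().astype(int)) for x in (316,330,344)])
print("rim")
for x in range(270,440,14):
    print(x,[tuple(pl(X[int(150+y/7),int(240+x/7)]).round().astype(int)) for y in (418,425,432,439,446,453,460,467)])
E
```

```text
stem
290 [(np.int64(163), np.int64(-95), np.int64(55)), (np.int64(9), np.int64(-7), np.int64(142)), (np.int64(3), np.int64(-9), np.int64(143))]
304 [(np.int64(4), np.int64(0), np.int64(141)), (np.int64(-3), np.int64(0), np.int64(144)), (np.int64(-5), np.int64(-4), np.int64(144))]
318 [(np.int64(-7), np.int64(7), np.int64(143)), (np.int64(-3), np.int64(0), np.int64(139)), (np.int64(-5), np.int64(-4), np.int64(139))]
332 [(np.int64(-6), np.int64(7), np.int64(138)), (np.int64(-6), np.int64(2), np.int64(136)), (np.int64(-4), np.int64(-4), np.int64(134))]
346 [(np.int64(-8), np.int64(8), np.int64(134)), (np.int64(-5), np.int64(2), np.int64(131)), (np.int64(-7), np.int64(-2), np.int64(131))]
360 [(np.int64(-8), np.int64(9), np.int64(130)), (np.int64(-5), np.int64(2), np.int64(126)), (np.int64(-7), np.int64(-1), np.int64(126))]
374 [(np.int64(-5), np.int64(7), np.int64(124)), (np.int64(-9), np.int64(5), np.int64(124)), (np.int64(-8), np.int64(-1), np.int64(122))]
388 [(np.int64(-6), np.int64(8), np.int64(120)), (np.int64(-7), np.int64(4), np.int64(119)), (np.int64(-9), np.int64(0), np.int64
[... 4382 characters left out ...]
07)), (np.int64(-25), np.int64(-16), np.int64(108)), (np.int64(-30), np.int64(-13), np.int64(109)), (np.int64(-30), np.int64(-13), np.int64(106)), (np.int64(-32), np.int64(-12), np.int64(105)), (np.int64(101), np.int64(-98), np.int64(13)), (np.int64(101), np.int64(-98), np.int64(10)), (np.int64(99), np.int64(-97), np.int64(8))]
438 [(np.int64(-21), np.int64(-24), np.int64(106)), (np.int64(-25), np.int64(-22), np.int64(106)), (np.int64(-24), np.int64(-22), np.int64(103)), (np.int64(88), np.int64(-96), np.int64(26)), (np.int64(88), np.int64(-96), np.int64(23)), (np.int64(88), np.int64(-96), np.int64(20)), (np.int64(87), np.int64(-95), np.int64(18)), (np.int64(89), np.int64(-96), np.int64(13))]
```

```bash
python3 - <<'E'
from ov import *
f=np.load("q.npz");X=cloud("scene",f["d"]);o=np.array([.4018,.142,0]);a=np.radians(-9.6)
D=X-o;x=D[...,0]*np.cos(a)+D[...,1]*np.sin(a)-.056;y=-D[...,0]*np.sin(a)+D[...,1]*np.cos(a);z=D[...,2]
P=np.stack([x,y,z],-1)*1000
ok=(f["d"]>0)&(abs(y)<.06)&(x>-.12)&(x<.06)
h=P[ok&(z>.083)&(z<.0885)&(x<-.03)];print("hub top",len(h),h.min(0),h.max(0),np.percentile(h,[3,97],axis=0))
L=P[ok&(z>.0565)&(z<.061)&(x>.015)];print("lip",len(L),np.percentile(L,[2,10,50,90,98],axis=0))
pt=P[ok&(z>.051)&(z<.0565)];print("plate",len(pt),np.percentile(pt,[1,99],axis=0),np.median(pt,0))
s=f["s"]; 
for v in range(214,232,2): print(v,[tuple(P[v,u].round().astype(int).tolist()) for u in range(262,296,4)])
E
```

```text
hub top 150 [-76.30537758 -18.98807872  83.04916665] [-38.31067244  18.41983383  88.4694794 ] [[-75.62623309 -17.86179819  83.21039338]
 [-39.12370186  17.81768297  88.08504427]]
lip 50 [[ 24.15370618 -23.69097529  56.56839991]
 [ 25.64657762 -18.049677    56.67464266]
 [ 33.09921654   1.58746844  57.0587526 ]
 [ 38.28320994  19.98766599  58.60802228]
 [ 38.7910562   22.37200053  60.21370269]]
plate 923 [[-111.05770705  -41.80079892   51.09289536]
 [  41.86757983   41.97527914   56.30301008]] [-72.18018254  15.82602606  52.68395946]
214 [(84, 17, 60), (85, 6, 56), (125, -26, 27), (124, -36, 24), (-6, 26, 104), (-13, 20, 105), (-20, 15, 107), (-26, 9, 107), (-31, 2, 107)]
216 [(83, 18, 56), (85, 7, 51), (126, -26, 21), (123, -35, 19), (-10, 29, 102), (-20, 25, 105), (-26, 19, 106), (-30, 12, 106), (120, -92, 0)]
218 [(84, 18, 50), (136, -19, 13), (126, -26, 15), (123, -35, 13), (133, -52, 3), (116, -54, 10), (34, -17, 61), (41, -32, 52), (35, -39, 52)]
220 [(115, 3, 25), (152, -28, -4), (126, -25, 10), (124, -35, 7), (132, -51, -2), (39, -9, 56), (32, -15, 57), (29, -24, 55), (29, -34, 52)]
222 [(116, 3, 18), (140, -21, -2), (126, -25, 4), (43, 10, 56), (38, 2, 55), (28, -2, 58), (26, -11, 56), (26, -22, 52), (19, -28, 53)]
224 [(114, 4, 14), (131, -16, -1), (40, 22, 56), (33, 16, 57), (29, 8, 56), (24, 0, 56), (29, -13, 49), (24, -20, 49), (18, -27, 49)]
226 [(114, 5, 9), (41, 32, 54), (36, 24, 54), (26, 20, 57), (26, 10, 53), (32, -4, 46), (28, -12, 44), (25, -21, 43), (-39, 9, 85)]
228 [(42, 42, 52), (37, 34, 52), (29, 29, 54), (25, 21, 53), (28, 9, 47), (28, -1, 43), (23, -9, 43), (18, -16, 43), (-46, 13, 85)]
230 [(44, 41, 46), (28, 39, 53), (22, 33, 54), (20, 24, 51), (23, 12, 45), (20, 4, 44), (12, -2, 45), (9, -10, 44), (-52, 18, 85)]
```

```bash
cat > puck.py <<'E'
from ov import *
from scipy.optimize import least_squares
def measure(d,zlo,zhi,n="scene"):
    X=cloud(n,d);o=np.array([.4018,.142,0]);a=np.radians(-9.6)
    D=X-o;x=D[...,0]*np.cos(a)+D[...,1]*np.sin(a)-.056;y=-D[...,0]*np.sin(a)+D[...,1]*np.cos(a);z=D[...,2]
    P=np.stack([x,y,z],-1)*1000
    ok=(d>0)&(abs(y)<.036)&(x>-.045)&(x<.04)&(z>zlo)&(z<zhi)
    p=P[ok]
    # top face plane by RANSAC-like trimming
    best=None;rng=np.random.default_rng(0)
    for _ in range(400):
        q=p[rng.choice(len(p),3,False)];c,*_=np.linalg.lstsq(np.c_[q[:,:2],np.ones(3)],q[:,2],rcond=None)
        if abs(c[0])>.6 or abs(c[1])>.3: continue
        r=abs(p[:,:2]@c[:2]+c[2]-p[:,2])<1
        if best is None or r.sum()>best.sum(): best=r
    for _ in range(5):
        c=np.linalg.lstsq(np.c_[p[best][:,:2],np.ones(best.sum())],p[best][:,2],rcond=None)[0]
        best=abs(p[:,:2]@c[:2]+c[2]-p[:,2])<1.2
    t=p[best]; 
    print("n",len(t),"slope x,y",c[:2].round(3),"z at ctr",c[2].round(1),"x,y range",np.percentile(t,[1,99],axis=0)[:,:2].round(1).tolist())
    # outer boundary: convex hull pts on -x half
    h=cv2.convexHull(t[:,:2].astype(np.float32)).reshape(-1,2);h=h[h[:,0]<np.median(t[:,0])]
    r=least_squares(lambda s:np.hypot((h[:,0]-s[0])/np.cos(np.arctan(c[0])),h[:,1]-s[1])-30,[0,0],loss="soft_l1")
    print("top-face centre",r.x.round(1),"res",np.abs(r.fun).max().round(1))
    th=np.arctan(-c[0]);print("theta",th.round(3),"underside centre x",(r.x[0]-5*np.sin(th)).round(1), "z ctr underside",(c[0]*r.x[0]+c[2]-5*np.cos(th)).round(1))
if __name__=="__main__":
    f=np.load("q.npz");measure(f["d"],.094,.112)
E
python3 puck.py
```

```text
n 160 slope x,y [-0.211 -0.003] z at ctr 102.1 x,y range [[-32.6, -28.7], [22.4, 28.4]]
top-face centre [-4.1 -0.2] res 1.3
theta 0.208 underside centre x -5.1 z ctr underside 98.1
```

{"fn": "step_arm", "kwargs": {
  "series": [
    {"x": -0.1,"y": 0,"z": -1,"twist": 0,"jaw": 1},
    {"x": -0.2,"y": 0,"z": -2,"twist": 0,"jaw": 1},
    {"x": -0.2,"y": 0,"z": -3,"twist": 0,"jaw": 1},
    {"x": -0.2,"y": 0,"z": -3.3,"twist": 0,"jaw": 1},
    {"x": -0.2,"y": 0,"z": -3.3,"twist": 0,"jaw": 1},
    {"x": -0.2,"y": 0,"z": -3.3,"twist": 0,"jaw": 1}
  ]
}}

```text
clock: 15.92
eef_pos: [0.4593, 0.132, 0.0664]
tool_rot: [-0.454, 0.542, 0.457, 0.54]
ft_force: [-0.1, 0.3, -1.0]
grip_width: 0.0163
```

```bash
python3 st.py;python3 - <<'E'
from puck import *
s,d=bot.camera("scene");np.savez("q3.npz",s=s,d=d)
zoom("scene",s,250,180,80,70,9,[],"pics/q3.png")
measure(d,.0605,.080)
E
```

```text
15.9167 [0.4593 0.132  0.0664] yaw 80.18 j [ 0.278  0.309 -0.281  0.985  0.003  0.449] [-0.06  0.29 -1.  ] 0.01626803373049513
n 148 slope x,y [-0.213 -0.005] z at ctr 70.4 x,y range [[-34.7, -27.7], [22.6, 29.0]]
top-face centre [-4.9  1.1] res 12.5
theta 0.21 underside centre x -6.0 z ctr underside 66.6
```

View pics/q3.png

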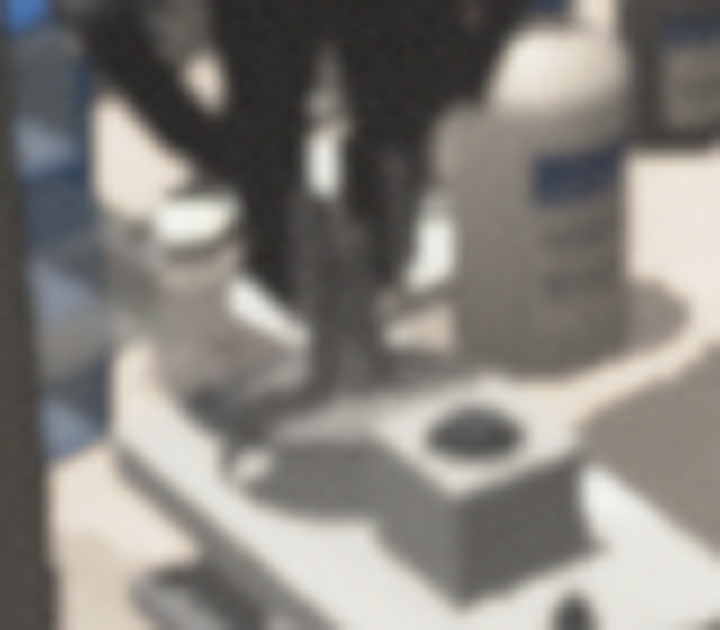

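{"fn": "step_arm", "kwargs": {
  "series": [
    {"x": -0.1,"y": 0,"z": -0.2,"twist": 0,"jaw": 1},
    {"x": -0.1,"y": 0,"z": -0.5,"twist": 0,"jaw": 1},
    {"x": -0.1,"y": 0,"z": -0.8,"twist": 0,"jaw": 1},
    {"x": -0.1,"y": 0,"z": -0.8,"twist": 0,"jaw": 1}
  ]
}}

```text
clock: 16.3
eef_pos: [0.4582, 0.132, 0.0582]
tool_rot: [-0.454, 0.542, 0.457, 0.54]
ft_force: [-0.3, -0.8, -0.7]
grip_width: 0.0163
```

```bash
python3 st.py
```

```text
16.3 [0.4582 0.132  0.0582] yaw 80.18 j [ 0.278  0.317 -0.295  0.964  0.003  0.45 ] [-0.33 -0.84 -0.75] 0.016348847643539683
```

{"fn": "step_arm", "kwargs": {
  "series": [
    {"x": 0,"y": 0,"z": -0.2,"twist": 0,"jaw": 1},
    {"x": 0,"y": 0,"z": -0.4,"twist": 0,"jaw": 1},
    {"x": 0,"y": 0,"z": -0.6,"twist": 0,"jaw": 1},
    {"x": 0,"y": 0,"z": -0.6,"twist": 0,"jaw": 1}
  ]
}}

```text
clock: 16.63
eef_pos: [0.4578, 0.1319, 0.0517]
tool_rot: [-0.454, 0.542, 0.457, 0.54]
ft_force: [0.3, 0.4, -2.0]
grip_width: 0.0167
```

```bash
python3 st.py;python3 - <<'E'
from puck import *
s,d=bot.camera("scene");np.savez("q4.npz",s=s,d=d)
zoom("scene",s,250,180,80,70,9,[],"pics/q4.png")
measure(d,.0555,.075)
E
```

```text
16.6333 [0.4578 0.1319 0.0517] yaw 80.19 j [ 0.278  0.324 -0.303  0.948  0.003  0.45 ] [ 0.31  0.43 -2.02] 0.0166576380969688
n 81 slope x,y [-0.02   0.016] z at ctr 56.9 x,y range [[-38.7, -8.7], [39.6, 27.4]]
top-face centre [-18.7  -1. ] res 1.9
theta 0.02 underside centre x -18.8 z ctr underside 52.3
```

View pics/q4.png

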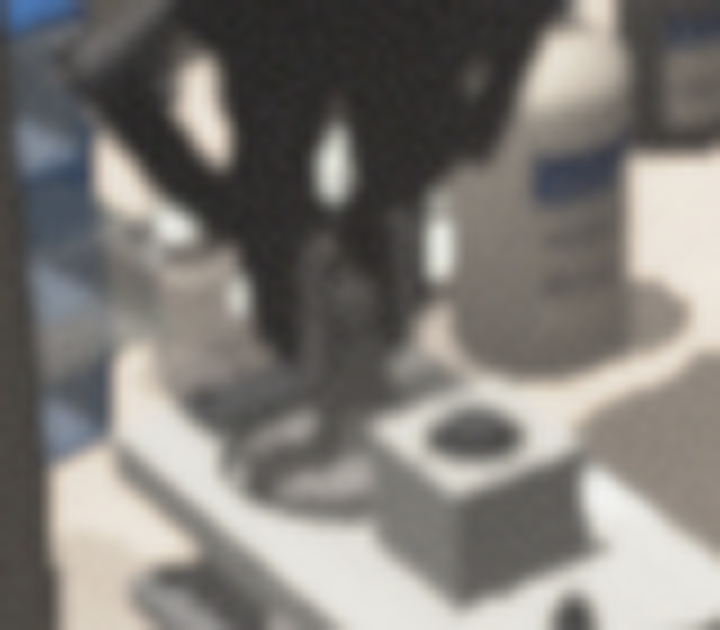

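{"fn": "step_arm", "kwargs": {
  "series": [
    {"x": 0.2,"y": 0,"z": 0,"twist": 0,"jaw": 1},
    {"x": 0.4,"y": -0.1,"z": 0,"twist": 0,"jaw": 1},
    {"x": 0.6,"y": -0.1,"z": 0,"twist": 0,"jaw": 1},
    {"x": 0.8,"y": -0.1,"z": 0,"twist": 0,"jaw": 1},
    {"x": 0.8,"y": -0.1,"z": 0,"twist": 0,"jaw": 1}
  ]
}}

```text
clock: 17.1
eef_pos: [0.4659, 0.131, 0.0518]
tool_rot: [-0.453, 0.542, 0.457, 0.54]
ft_force: [-0.6, 0.4, -1.0]
grip_width: 0.0163
```

```bash
python3 st.py;python3 - <<'E'
from puck import *
s,d=bot.camera("scene");np.savez("q5.npz",s=s,d=d)
zoom("scene",s,250,180,80,70,9,[],"pics/q5.png")
E
```

```text
17.1 [0.4659 0.131  0.0518] yaw 80.18 j [ 0.272  0.337 -0.283  0.956  0.003  0.443] [-0.6   0.44 -1.04] 0.016334844236423382
```

View pics/q5.png

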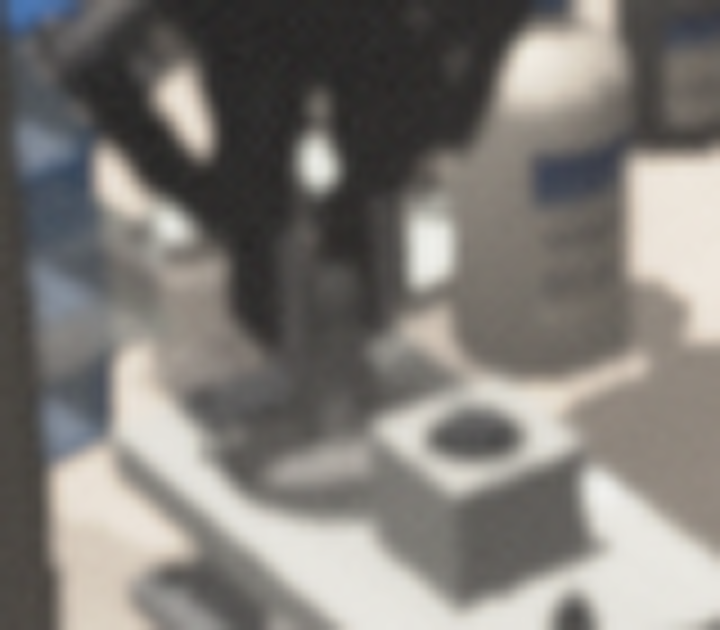

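{"fn": "step_arm", "kwargs": {
  "series": [
    {"x": 0,"y": 0,"z": -0.15,"twist": 0,"jaw": 1},
    {"x": -0.15,"y": 0,"z": -0.3,"twist": 0,"jaw": 1},
    {"x": -0.3,"y": 0,"z": -0.42,"twist": 0,"jaw": 1},
    {"x": -0.45,"y": 0.1,"z": -0.54,"twist": 0,"jaw": 1},
    {"x": -0.6,"y": 0.1,"z": -0.65,"twist": 0,"jaw": 1},
    {"x": -0.6,"y": 0.1,"z": -0.65,"twist": 0,"jaw": 1}
  ]
}}

```text
clock: 17.65
eef_pos: [0.4633, 0.1317, 0.0479]
tool_rot: [-0.455, 0.54, 0.455, 0.542]
ft_force: [0.4, -3.2, 11.1]
grip_width: 0.0163
```

```bash
python3 st.py;python3 - <<'E'
from puck import *
s,d=bot.camera("scene");np.savez("q6.npz",s=s,d=d)
zoom("scene",s,250,180,80,70,9,[],"pics/q6.png")
E
```

```text
17.65 [0.4633 0.1317 0.0479] yaw 80.15 j [ 0.277  0.332 -0.303  0.933  0.     0.449] [ 0.44 -3.25 11.08] 0.016259925946785235
```

View pics/q6.png

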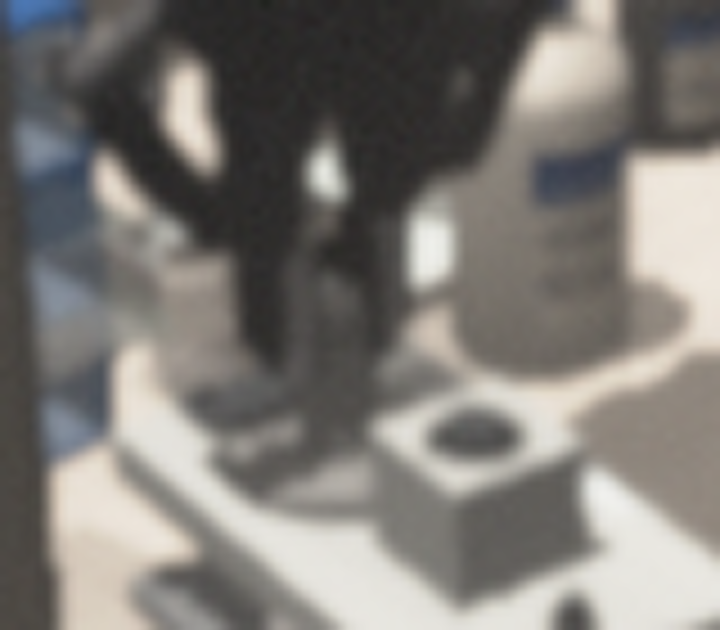

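{"fn": "step_arm", "kwargs": {
  "series": [
    {"x": 0,"y": 0,"z": 0,"twist": 0,"jaw": 2.2},
    {"x": 0,"y": 0,"z": 0,"twist": 0,"jaw": 3},
    {"x": 0,"y": 0,"z": 0,"twist": 0,"jaw": 3.5},
    {"x": 0,"y": 0,"z": 0,"twist": 0,"jaw": 3.5},
    {"x": 0,"y": 0,"z": 0,"twist": 0,"jaw": 3.5}
  ]
}}

```text
clock: 18.12
eef_pos: [0.463, 0.1316, 0.0475]
tool_rot: [-0.455, 0.541, 0.455, 0.542]
ft_force: [-0.9, -1.1, 0.1]
grip_width: 0.035
```

```bash
python3 st.py;python3 - <<'E'
from puck import *
s,d=bot.camera("scene");np.savez("q7.npz",s=s,d=d)
zoom("scene",s,250,180,80,70,9,[],"pics/q7.png")
E
```

```text
18.1167 [0.463  0.1316 0.0475] yaw 80.15 j [ 0.277  0.333 -0.303  0.933  0.     0.449] [-0.94 -1.11  0.07] 0.03497217457188599
```

View pics/q7.png

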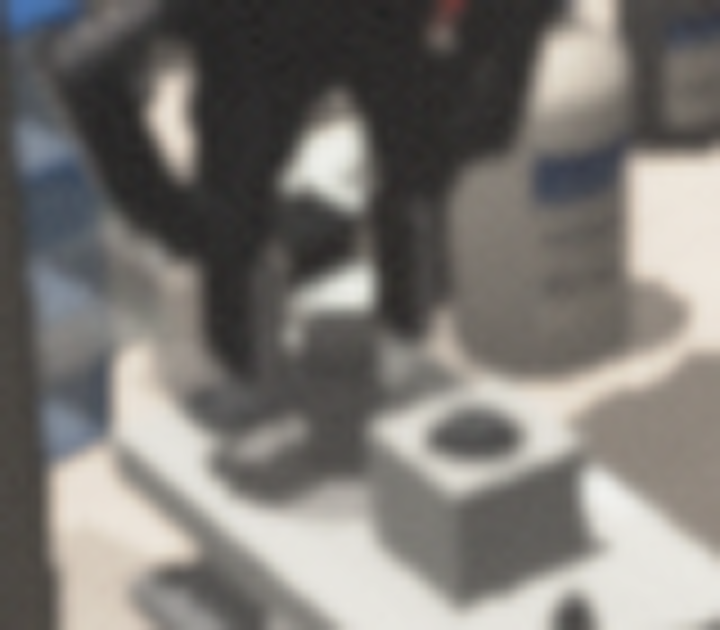

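{"fn": "step_arm", "kwargs": {
  "series": [
    {"x": 0,"y": 0,"z": 0.5,"twist": 0,"jaw": 5},
    {"x": 0,"y": 0,"z": 2.5,"twist": 0,"jaw": 5},
    {"x": 0,"y": 0,"z": 5.5,"twist": 0,"jaw": 5},
    {"x": 0,"y": 0,"z": 9,"twist": 0,"jaw": 5},
    {"x": -2,"y": -3,"z": 12,"twist": 0,"jaw": 5},
    {"x": -4,"y": -7,"z": 14,"twist": 0,"jaw": 5},
    {"x": -5,"y": -11,"z": 14,"twist": 0,"jaw": 5},
    {"x": -6,"y": -15,"z": 14,"twist": 0,"jaw": 5},
    {"x": -6,"y": -19,"z": 14,"twist": 0,"jaw": 5},
    {"x": -6,"y": -23,"z": 14,"twist": 0,"jaw": 5}
  ]
}}

```text
clock: 19.0
eef_pos: [0.4021, -0.0931, 0.1884]
tool_rot: [-0.456, 0.54, 0.455, 0.542]
ft_force: [1.3, -1.1, 1.2]
grip_width: 0.0501
```

```bash
python3 st.py;python3 - <<'E'
import ov
from puck import *
s,d=bot.camera("scene");t,dt=bot.camera("top");np.savez("q8.npz",s=s,d=d,t=t,dt=dt)
b=([.4018,.142,.04],-9.6)
g=(0,255,0);r=(0,0,255)
cu=[(loc(*b,circ(.056,0,.010,.030)),g),(loc(*b,circ(.056,0,.050,.010)),r),(loc(*b,circ(.056,0,.014,.032)),r)]
zoom("scene",s,250,180,80,70,9,cu[:2],"pics/q8.png")
zoom("top",t,225,165,80,85,7,cu,"pics/q9.png")
E
```

```text
19.0 [ 0.4021 -0.0931  0.1884] yaw 80.21 j [-2.280e-01  7.400e-02 -2.340e-01  1.261e+00  1.000e-03 -5.800e-02] [ 1.35 -1.06  1.19] 0.05008392419319215
```

View pics/q8.png

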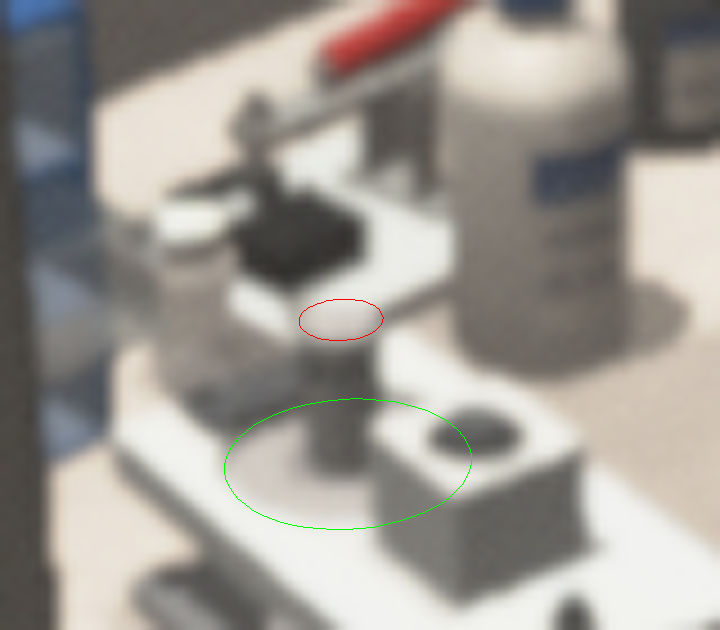

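View pics/q9.png

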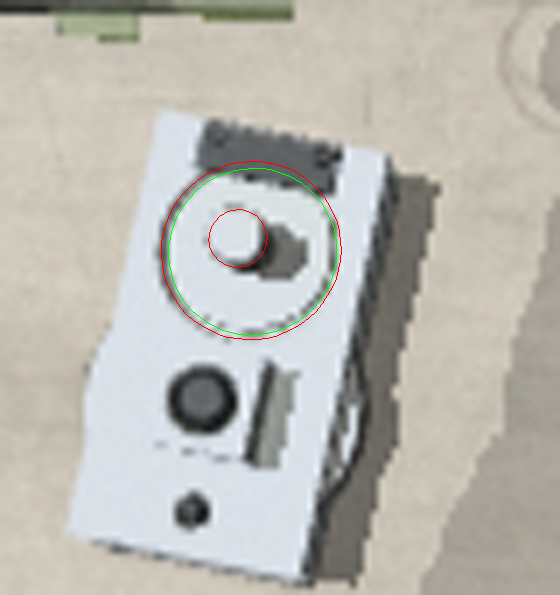

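```bash
python3 - <<'E'
from ov import *
f=np.load("q8.npz");X=cloud("top",f["dt"]);o=np.array([.4018,.142,0]);a=np.radians(-9.6)
D=X-o;x=D[...,0]*np.cos(a)+D[...,1]*np.sin(a)-.056;y=-D[...,0]*np.sin(a)+D[...,1]*np.cos(a);z=D[...,2]
def fit(m,n):
    c=np.linalg.lstsq(np.c_[x[m],y[m],np.ones(m.sum())],z[m],rcond=None)[0];print(n,m.sum(),"slope",c[:2].round(3),"z",np.median(z[m]).round(4))
r=np.hypot(x,y)
fit((r<.025)&(r>.014)&(z<.056)&(z>.04),"puck top (exp .050)")
fit((r<.008)&(z>.08),"stem top (exp .090)")
fit((x<-.078)&(x>-.106)&(abs(y)<.036)&(z>.045)&(z<.06),"plate rear (exp .054)")
fit((x<.04)&(x>-.106)&(abs(y)<.038)&(abs(y)>.034)&(z>.045)&(z<.06),"plate sides")
p0=np.load("top0.npz")["p"].astype(int);d=abs(p0-f["t"].astype(int)).max(2)
for n,(u,v) in dict(solv=(315,170),adh=(363,152),vial=(284,154),tape=(424,176),scr=(204,228),tw=(428,213)).items(): print(n,np.percentile(d[v-9:v+9,u-9:u+9],[50,90]))
E
```

```text
puck top (exp .050) 203 slope [-0.01   0.014] z 0.0501
stem top (exp .090) 33 slope [ 0.02  -0.009] z 0.0891
plate rear (exp .054) 326 slope [-0.006  0.014] z 0.0542
plate sides 182 slope [0.    0.005] z 0.0541
solv [5. 7.]
adh [ 5.  38.2]
vial [5. 8.]
tape [25.5 83. ]
scr [5. 8.]
tw [ 34. 115.]
```

```bash
python3 - <<'E'
from workcell import bot
print(bot.job_done())
E
```

```text
the job is handed in; nothing more can be done
None
```

The carrier plate is home on the index base over the shaft and pin. The sample puck lies flat in the pocket under the lip. I handed the job in at about 19 s of the 61 s allowed; no verdict was reported.

**What I did**
- **Plate:** I gripped it by the hub, lowered it over the shaft and pin, pressed it onto the seat with about 17 N, and only then let go.
- **Puck:** I tilted it about 0.2 rad in the grip by pressing its edge on the plate's side. Then I slid its low edge under the lip, lowered it partly flat and opened the jaws so it settled.

**Last checks**
- **Plate:** its top measured 54.1–54.2 mm (54 expected), with slopes of 0.014 or less. Shaft and pin appeared centred in their holes.
- **Puck:** its top measured 50.1 mm (50 expected), with slopes of about 0.01. It lined up with the pocket centre in both views.
- **Robot:** it was well clear of everything.

**What failed or disagreed**
- **First grasp missed:** the real finger ends sit about 29 mm above the reported TCP, so the fingers closed on top of the hub. I corrected for this from the camera and regrasped. The plate did not appear to move.
- **Stem width:** the gripper read 16 mm on the 20 mm stem, though the hold was secure.
- **One failed fit:** an automatic puck measurement during the insertion locked onto the wrong surface, so I relied on forces and pictures there.
- **Bystanders:** the white bottle, vial and screwdriver were unchanged between the first and last pictures. The area round the dark bottle showed a small difference. The picture differences at the tape roll and tweezers were large. I put those down to the arm and its shadow but did not confirm it; the arm was never lowered near any of the three.

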